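# Load the analyser's sample turret and close its shield

### The arm

A 6-joint arm with a two-finger parallel gripper is mounted at the origin on the work surface. World frame = base frame: x ahead of the robot, y to its left, z up, the work surface at z = 0. Lengths are in m, angles in rad, forces in N, time in s.
With the tool pointing down it reaches from about 0.35 to 0.775 m from the base axis. Payload 7.3 kg.
Tool frame: the origin (TCP) lies midway between the tips of the shut fingers; the grasp point (between the pads) lies grasp_offset behind it (grasp_offset is the distance from the TCP to the grasp point, in m); z points along the fingers, y is the line along which they close (so a half turn about z gives the same grasp; the last joint's range is limited). The gripper opens to 92 mm and grips with 3 to 60 N. Pads are 19 mm wide; open, the fingers measure 130 mm over their backs; the gripper's body (75 mm by 190 mm) begins 47 mm behind the grasp point.
Start: joints at [-1.259, 0.342, 1.524, -0, 1.275, -0.146], TCP at [0.232, -0.471, 0.198] pointing down, gripper open.
Joint ranges: [-2.53, 2.53], [-0.77, 2.02], [0.04, 2.7], [-1, 4.14], [0.28, 2.66], [-3.11, 3.11]. Speed limits (rad/s): [2.57, 2.57, 3.14, 3.14, 3.14, 3.14].

### API

Orientations are given as [roll, pitch, yaw] about the fixed x, y, z axes, in that order (R = Rz(yaw) Ry(pitch) Rx(roll)).
In Python, from cell import * gives the robot as it stands.
- The arm moves only by the tool step_arm, never from a script. Its argument "plan" is a list of rows, each a list of 5 numbers: the closure, from -1 (fully open) to 1 (shut), then the shift along the tool's x, y, z in m, then the turn about the tool's z in rad. In form: [[hand, x, y, z, twist], ...]. A call has 1 to 20 rows; each row is the pose to reach, as a shift and turn from the pose commanded when the call began, along the tool's axes at that moment; what a row does not reach only later rows make up. A row lasts 1/8 s, in which the tool goes at most 62.5 mm and 10.7 degrees, less where a joint would pass 70% of its speed; a pose out of reach is approached as far as the arm can. A call with a gripper value outside its range is refused whole. The fingers move at their own pace and stop on an object; "grip_force" is the grip in N (left out, the last holds). Time passes only in rows, so rows that repeat a pose let the fingers close. It gives the time, the measured TCP pose, the force, the opening and the grip force at its end, in the units of the state.
- observe(): the state, without advancing time (a new reading comes with each control period).
- read_camera(name): name is "scene" or "top" or "wrist"; returns a dict with "img" (420x560x3 uint8, red, green, blue), "range_z" (420x560 float32, m along the optical axis (not along the pixel's ray), 0 where there is no reading), "fx", "fy", "cx", "cy" (pixels), "R" (3x3) and "t" (3): a world point X has camera coordinates R X + t; the wrist camera has in their place "T_tool_cam" (4x4, takes a point from camera to tool coordinates, whose origin is the TCP and whose axes are the flange's). Camera axes: x right, y down, z forward; pixel columns grow to the right and rows downward; lengths in m; the calibration is good to about 2 mm. The wrist camera is an equidistant fisheye: a pixel r from the principal point sees the ray r / f radians off the axis. A picture is of the moment at which its call begins: read the wrist's pose just before it.
- hand_in(): hands the job in; it is judged then, once.
The state is a dict: "time": time; "qpos": joint angles; "qvel": joint speeds; "joint_efforts": joint torques, N m; "tool_pos": TCP position; "tool_rot": TCP orientation; "contact_force": force on the tool from outside, world axes, zero at the start; "torque": the same for the moment, N m; "opening": finger opening in m; "grip_force": force on a finger pad.
Only numpy, scipy, OpenCV 4.12 (cv2) and the standard library are available. Lean on these libraries where they do the work, as an engineer would, in place of code of your own. Each camera call takes 0.05 s, during which the arm holds its last target. There are 200 camera calls.

### The job

Load the analyser: click its turret round by the hexagonal knob to bring the nests to the open port, and seat every coloured puck on the bench flat in the nest of its own colour. When all pucks are in, click the turret to its white station at the port, and after that slide the grey shield plate into the slot over the port until it is fully home. Leave the other things on the bench where they are.

Things in the scene. Friction and masses are not known exactly. Their poses are not given: they have to be found in the camera images.
- analyser: white and blue bench analyser, 260 mm square; its axes are called local below. Origin: centre of its underside, on the bench. The loading port on its local -x side is 144 mm wide, open above and to the front (local -x) from local x = -45 mm outwards; behind it a clear hood (top z = 100 mm) covers the turret. Local z = heights over the bench.
- slot_stop (a point): middle of the stop bar across the inner end of the shield slot, local (-45, 0, 84) mm; the bar spans z 78 to 100.5 mm. The plate's leading edge meets it when fully home.
- slot_mouth (a point): middle of the slot's mouth, local (-135, 0, 84) mm. On each side of the port, from x = -135 to -45, a ledge (top z = 84, inner edge y = +-72) and a side rail (face y = +-82); over each ledge from x = -120 inwards a lip (underside z = 94.5, top 100.5, inner edge y = +-72). Outside the mouth the rails flare to y = +-92 at x = -157. The plate slides flat on the ledges, under the lips.
- turret (a joint): turret angle, rad, counter-clockwise from above positive, endless. Spring detent clicks at multiples of pi/3 and pulls in from up to 28 degrees off; 0.1 to 0.2 N m to turn. Stations follow counter-clockwise: white, red, blue, plain metal (unused), yellow, green. At the port: white at 0, red at -pi/3, blue -2pi/3, plain pi, yellow 2pi/3, green pi/3 (modulo 2 pi). May start at any click.
- knob (a point): centre of the grey hexagonal turret knob on the turret's vertical axis (local 0, 0, 125 mm); 40 mm across flats, 46 over corners, z = 107 to 143, on a thin 82 mm dial (top z = 107) with a coloured dot towards each station but the plain one. At each click one pair of flats looks along local x, the others at +-60 degrees. Turning the knob turns the turret; it may be turned either way.
- port (a point): point on the turret disc's top face (z = 35 mm) at the middle of the loading port, local (-80, 0, 35) mm
- station_white (a point): centre of the white painted station (no nest), on the turret disc's top face, z = 35 mm, 80 mm from the turret's axis; moves with the turret
- station_red (a point): centre of the floor (z = 35 mm) of the red eight-sided nest, 63 mm across flats, wall 12 mm high and 5 mm thick, 80 mm from the turret's axis; moves with the turret, and can be loaded only at the port
- station_blue (a point): centre of the floor (z = 35 mm) of the blue eight-sided nest, 63 mm across flats, wall 12 mm high and 5 mm thick, 80 mm from the turret's axis; moves with the turret, and can be loaded only at the port
- station_yellow (a point): centre of the floor (z = 35 mm) of the yellow eight-sided nest, 63 mm across flats, wall 12 mm high and 5 mm thick, 80 mm from the turret's axis; moves with the turret, and can be loaded only at the port
- station_green (a point): centre of the floor (z = 35 mm) of the green eight-sided nest, 63 mm across flats, wall 12 mm high and 5 mm thick, 80 mm from the turret's axis; moves with the turret, and can be loaded only at the port
- puck_red: red round sample puck: disc 60 mm diameter, 12 mm thick, lower edge chamfered 2 mm, with a central upright steel grip stud 22 mm diameter and 26 mm tall (38 mm in all), 0.1 to 0.2 kg; origin at the centre of its underside, z up. May be absent (None).
- puck_blue: blue round sample puck: disc 60 mm diameter, 12 mm thick, lower edge chamfered 2 mm, with a central upright steel grip stud 22 mm diameter and 26 mm tall (38 mm in all), 0.1 to 0.2 kg; origin at the centre of its underside, z up. May be absent (None).
- puck_yellow: yellow round sample puck: disc 60 mm diameter, 12 mm thick, lower edge chamfered 2 mm, with a central upright steel grip stud 22 mm diameter and 26 mm tall (38 mm in all), 0.1 to 0.2 kg; origin at the centre of its underside, z up. May be absent (None).
- puck_green: green round sample puck: disc 60 mm diameter, 12 mm thick, lower edge chamfered 2 mm, with a central upright steel grip stud 22 mm diameter and 26 mm tall (38 mm in all), 0.1 to 0.2 kg; origin at the centre of its underside, z up. May be absent (None).
- shield: grey flat shield plate 110 mm (its x) by 160 mm (its y) by 6 mm thick, with an upright orange grip bar on its middle: 50 mm long along x, 14 mm thick along y, 6 to 36 mm above the underside; 0.28 kg. Origin: centre of its underside. Symmetric: either end first. Fully home its origin is at local (-100, 0, 84) mm of the analyser, its x axis along local x.
- amber_bottle: bystander, to be left alone: amber bottle with black cap, 66 mm diameter, 150 mm tall; origin at the centre of its underside
- clear_jar: bystander, to be left alone: clear glass jar, 64 mm diameter, 75 mm tall; origin at the centre of its underside
- beaker: bystander, to be left alone: glass beaker, 72 mm diameter, 100 mm tall; origin at the centre of its underside
- dish: bystander, to be left alone: low white dish, 84 mm diameter, 18 mm tall; origin at the centre of its underside
- spatula: bystander, to be left alone: steel lab spatula 190 mm long, lying flat; origin below its middle
- sample_box: bystander, to be left alone: small cardboard box 80 x 110 x 35 mm; origin at the centre of its underside

How it is judged:
On the way, in this order (a step that is already met when the one before it is completed fails the run):
1. every puck present lies flat in the nest of its own colour (distance between puck_red and station_red below 0.006 m and angle between each of puck_red, puck_blue, puck_yellow, puck_green's own z axis and vertical below 0.08 rad and linear speed of each of puck_red, puck_blue, puck_yellow, puck_green below 0.05 m/s and distance between puck_blue and station_blue below 0.006 m and distance between puck_yellow and station_yellow below 0.006 m and distance between puck_green and station_green below 0.006 m), for 0.2 s.
2. then the turret is clicked to the white station at the port (horizontal distance between station_white and port below 0.008 m), for 0.2 s.
3. then the shield is fully home in its slot (x of shield in the frame of analyser between -0.105 and -0.09 m and y of shield in the frame of analyser between -0.005 and 0.005 m and z of shield in the frame of analyser between 0.08 and 0.089 m and angle between the x axis of shield and the x axis of analyser, either way round below 0.06 rad and angle between shield's own z axis and vertical below 0.06 rad), for 0.2 s.
At the end, for the whole second after the job is handed in: every puck present rests flat in the nest of its own colour (within 6 mm of its floor centre), the white station is at the port (within 8 mm), and the shield lies flat in its slot, within 5 mm of fully home; all at rest and released (all of step 1 and all of step 3 and horizontal distance between station_white and port below 0.008 m and linear speed of shield below 0.02 m/s); the robot touches nothing.
It fails at once if a bystander is moved by more than 4 cm (distance of any of amber_bottle, clear_jar, beaker, dish, spatula, sample_box from where it was at the start of the episode above 0.04 m).
Of puck_red, puck_blue, puck_yellow, puck_green only 3 to 4 are there at a start; the rules pass over those that are not, and their reading is None.
At some moment in a run one of puck_red, puck_blue, puck_yellow, puck_green, shield may be knocked a few centimetres aside while the robot is not near it.
Once in a run the grip may slacken for a moment while it holds something.
It also fails if it takes over 210 s, if anything falls off the work surface, if the arm or the gripper's body presses on something with over 40 N, if the wrist force passes 120 N, or if a joint passes its speed limit or range.

## Working session

There is one attempt and no reset: what is moved stays moved. The work goes in short steps, Python scripts to look and compute and a tool call to move; the robot and the scene stay as the last step left them, time stands still between calls to the robot, and variables do not carry over. Pictures are saved under pics/ and viewed, at most 14 in all, crops included, and the job is handed in when it is done.

Besides the shell and the picture viewer there is one more tool, called as name([rows], argument=value, ...), one row to a line, values as JSON. step_arm: Moves the arm, as the interface text tells. Its arguments: {"type":"object","properties":{"plan":{"type":"array","items":{"type":"array","items":{"type":"number"}}},"grip_force":{"type":"number"}},"required":["plan"]}

```bash
ls; mkdir -p pics; python3 - <<'E'
from cell import *
import cv2,numpy as np
print(observe())
for n in("top","scene"):
    c=read_camera(n); cv2.imwrite(f"pics/{n}0.png",c["img"][:,:,::-1]); np.savez(f"{n}0.npz",**c)
    print(n,c["fx"],c["cx"],c["cy"],c["R"],c["t"])
E
```

```text
pics
{'time': 0.0, 'qpos': array([-1.25903484e+00,  3.42691750e-01,  1.52507980e+00, -1.93591718e-05,
        1.27541257e+00, -1.45996165e-01]), 'qvel': array([ 0.00040915, -0.00067087,  0.0022185 ,  0.00072319,  0.00010289,
        0.00196674]), 'joint_efforts': array([ 3.06664544e-03, -4.31240237e+01, -2.44218278e+01,  7.20061501e-02,
        5.60087641e-02, -1.08053277e-04]), 'tool_pos': array([ 0.23188214, -0.47047223,  0.19743918]), 'tool_rot': array([-3.14001543e+00, -2.13208307e-04,  4.57763135e-01]), 'contact_force': array([-0.24174544,  0.45971625, -0.25366237]), 'torque': array([-0.03031246,  0.01131082,  0.01060132]), 'grip_force': 0.0, 'opening': 0.0920098479535441}
top 458.0499328002192 270.2763135258765 212.42686732059687 [[-0.00822939 -0.99995038 -0.00561425]
 [-0.98522739  0.00906837 -0.17101099]
 [ 0.17105342  0.004124   -0.98525313]] [-0.04513101  0.56039197  1.36339062]
scene 429.1960453470793 277.344926472632 211.39422989596784 [[ 0.45215406  0.89193749 -0.00205556]
 [ 0.7707397  -0.3918725  -0.50239054]
 [-0.44890648  0.22557362 -0.86463837]] [-0.20230075 -0.3829105   1.61560396]
```

View pics/top0.png

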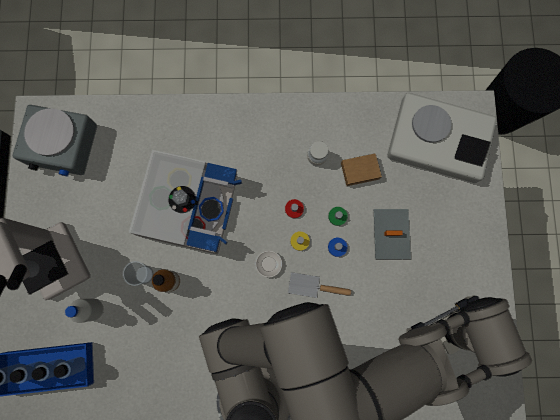

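View pics/scene0.png

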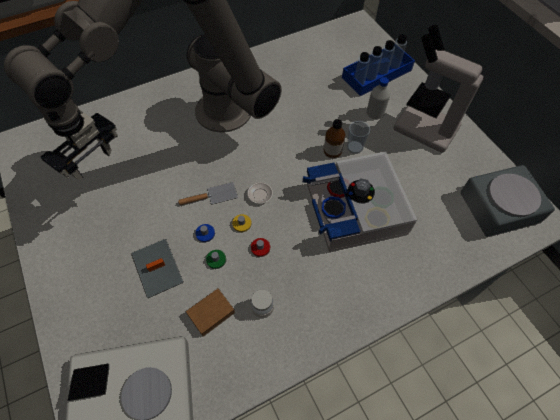

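The top view shows the pucks: red (295,208), yellow (300,241), green (338,215) and blue (338,247). The shield is at (392,234). The analyser is around (187,200), with its port to the right and the blue nest in it. All four pucks are present.

```bash
cat > h.py <<'E'
import numpy as np,cv2
from cell import *
def cast(c,uv,z):
    uv=np.atleast_2d(np.float64(uv)); d=np.c_[(uv[:,0]-c["cx"])/c["fx"],(uv[:,1]-c["cy"])/c["fy"],np.ones(len(uv))]@c["R"]
    o=-c["R"].T@c["t"]; return o+d*((z-o[2])/d[:,2])[:,None]
def proj(c,X):
    p=np.atleast_2d(X)@c["R"].T+c["t"]; return np.c_[p[:,0]/p[:,2]*c["fx"]+c["cx"],p[:,1]/p[:,2]*c["fy"]+c["cy"]]
H={"red":[(0,8),(172,180)],"blue":[(105,125)],"yellow":[(22,34)],"green":[(50,85)]}
def mask(c,n):
    h=cv2.cvtColor(c["img"],cv2.COLOR_RGB2HSV); m=np.zeros(h.shape[:2],bool)
    for a,b in H[n]: m|=(h[...,0]>=a)&(h[...,0]<=b)&(h[...,1]>110)&(h[...,2]>50)
    return m.astype(np.uint8)
def blobs(m,c,z,amin=60):
    out=[]
    n,l,s,ce=cv2.connectedComponentsWithStats(m)
    for i in range(1,n):
        if s[i,4]<amin: continue
        v,u=np.nonzero(l==i); P=cast(c,np.c_[u,v],z)[:,:2]
        (x,y),r=cv2.minEnclosingCircle(P.astype(np.float32)*1000); out.append((round(x),round(y),round(r,1),int(s[i,4]),tuple(ce[i].round())))
    return out
E
python3 - <<'E'
from h import *
for n in("top","scene"):
    c=dict(np.load(n+"0.npz"))
    for k in H: print(n,k,blobs(mask(c,k),c,0.012,50))
    h=cv2.cvtColor(c["img"],cv2.COLOR_RGB2HSV)
    m=((h[...,0]>=8)&(h[...,0]<=13)&(h[...,1]>180)&(h[...,2]>120)).astype(np.uint8); print("bar",blobs(m,c,0.036,30))
    x0,y0,w,hh=((125,145,125,110) if n=="top" else (295,145,130,110))
    cv2.imwrite(f"pics/{n}_an.png",cv2.resize(c["img"][y0:y0+hh,x0:x0+w,::-1],None,fx=5,fy=5,interpolation=cv2.INTER_CUBIC))
E
```

```text
top red [(580, -125, 30.3, 236, (np.float64(294.0), np.float64(208.0)))]
top blue [(698, 100, 60.5, 441, (np.float64(221.0), np.float64(173.0))), (646, 175, 38.3, 57, (np.float64(199.0), np.float64(188.0))), (580, 139, 39.8, 147, (np.float64(211.0), np.float64(209.0))), (566, 85, 50.0, 107, (np.float64(227.0), np.float64(213.0))), (556, 199, 38.1, 61, (np.float64(192.0), np.float64(217.0))), (481, 151, 61.9, 495, (np.float64(204.0), np.float64(241.0))), (456, -258, 30.0, 240, (np.float64(337.0), np.float64(247.0))), (265, 562, 18.4, 102, (np.float64(70.0), np.float64(311.0))), (97, 634, 142.3, 2671, (np.float64(48.0), np.float64(367.0)))]
top yellow [(476, -141, 30.4, 250, (np.float64(300.0), np.float64(241.0)))]
top green [(554, -262, 29.4, 211, (np.float64(337.0), np.float64(216.0)))]
bar [(496, -431, 22.2, 60, (np.float64(394.0), np.float64(232.0)))]
scene red [(580, -127, 31.1, 224, (np.float64(260.0), np.float64(247.0)))]
scene blue [(74, 650, 143.9, 487, (np.float64(380.0), np.float64(72.0))), (417, 175, 60.5, 321, (np.float64(321.0), np.float64(171.0))), (558, 147, 39.6, 79, (np.float64(328.0), np.float64(208.0))), (587, 136, 92.4, 500, (np.float64(338.0), np.float64(226.0))), (457, -260, 31.0, 203, (np.float64(205.0), np.float64(233.0)))]
scene yellow [(478, -143, 31.6, 203, (np.float64(242.0), np.float64(223.0)))]
scene green [(555, -264, 29.7, 162, (np.float64(217.0), np.float64(259.0)))]
bar [(500, -432, 23.3, 49, (np.float64(154.0), np.float64(263.0)))]
```

View pics/top_an.png

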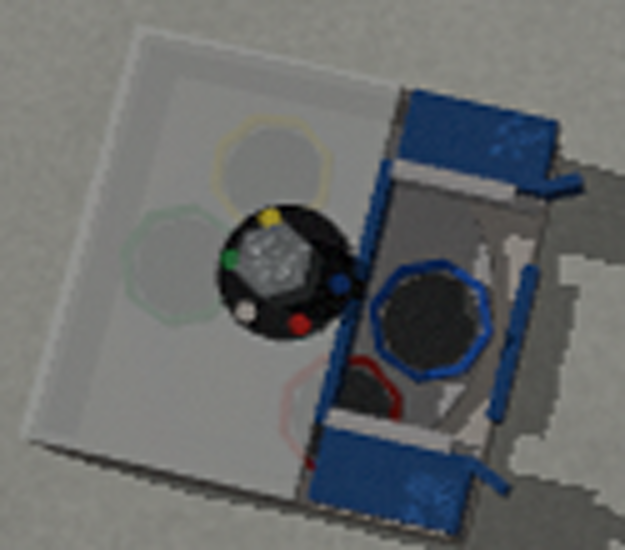

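View pics/scene_an.png

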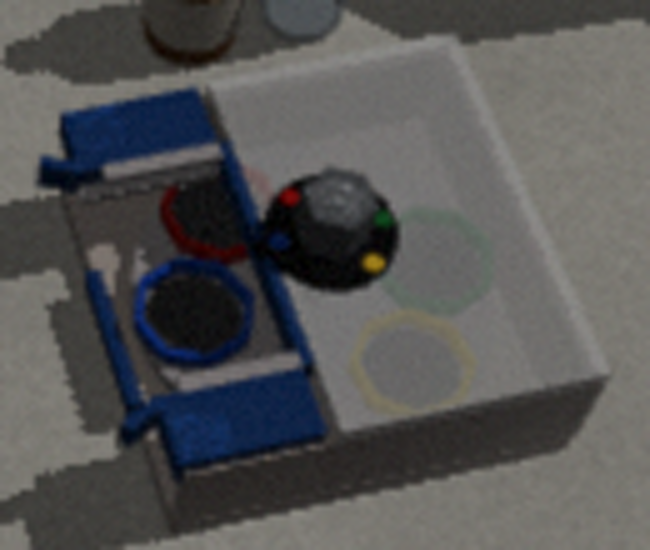

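The blue nest is at the port now and all four nests match their dots. The hood's rear corners and the lip front corners are crisp enough to fit the pose, so I'll do that.

```bash
python3 - <<'E'
from h import *
print("go",grasp_offset)
L=np.array([[130,130],[130,-130],[-130,130],[-130,-130]])
T={"top":([153,150.8],[131,233],[236.4,169.2],[217.4,252.4]),"scene":([416.4,220],[385.4,152.6],[330.6,238.6],[307.4,168.6])}
K={"top":(180,197),"scene":(363,182)}
for n in T:
    c=dict(np.load(n+"0.npz")); P=cast(c,T[n],0.100)[:,:2]*1000
    print(n,P.round(0).tolist(), "knobtop",(cast(c,K[n],0.143)*1000).round())
    for a,b in((0,1),(0,2),(1,3),(2,3)): d=P[a]-P[b]; print(np.linalg.norm(d).round(1),np.degrees(np.arctan2(d[1],d[0])).round(1))
    # blue-nest rim centre, z=47
    q={"top":[(432,260),(432,382),(371,320),(494,320)],"scene":[(194,255),(194,365),(135,310),(254,310)]}[n]
    o=np.array({"top":(125,145),"scene":(295,145)}[n]); 
    print("nest",(cast(c,np.array(q)/5+o,0.047)*1000).round().tolist(),"mean",(cast(c,np.mean(q,0)/5+o,0.047)*1000).round(1))
    # shield corners: dark plate via depth/colour
    g=cv2.cvtColor(c["img"],cv2.COLOR_RGB2HSV)
    x0,y0=(365,200) if n=="top" else (125,235)
    sub=c["img"][y0:y0+70,x0:x0+65].astype(int); print(sub[35,20],sub[2,2])
    m=((sub[...,0]<sub[...,2]-3)&(sub.sum(2)>60)).astype(np.uint8)
    m=cv2.morphologyEx(m,cv2.MORPH_OPEN,np.ones((3,3)));m=cv2.morphologyEx(m,cv2.MORPH_CLOSE,np.ones((9,9)))
    cs=max(cv2.findContours(m,0,1)[0],key=cv2.contourArea)[:,0]+[x0,y0]
    W=cast(c,cs,0.006)[:,:2]*1000; print("shield",cv2.minAreaRect(W.astype(np.float32)))
E
```

```text
go 0.0188
top [[745.0, 305.0], [493.0, 361.0], [684.0, 51.0], [434.0, 105.0]] knobtop [[591. 210. 143.]]
257.5 -12.6
261.1 76.7
262.4 76.9
256.4 -12.3
nest [[610.0, 132.0, 47.0], [534.0, 131.0, 47.0], [573.0, 170.0, 47.0], [572.0, 94.0, 47.0]] mean [[572.3 131.7  47. ]]
[65 30 16] [130 130 124]
shield ((497.2310791015625, -430.9656066894531), (108.24515533447266, 155.22207641601562), 89.4896469116211)
scene [[750.0, 305.0], [501.0, 364.0], [688.0, 49.0], [442.0, 109.0]] knobtop [[586. 216. 143.]]
256.0 -13.4
263.0 76.5
261.9 77.1
253.3 -13.7
nest [[542.0, 154.0, 47.0], [611.0, 113.0, 47.0], [560.0, 100.0, 47.0], [594.0, 166.0, 47.0]] mean [[577.2 133.   47. ]]
[36 38 37] [124 121 116]
shield ((541.415771484375, -432.96014404296875), (106.69210815429688, 72.6475601196289), 83.13082885742188)
```

Analyser: centre about (592,206) mm, yaw about 76.8°. The side lengths and the nest position agree with this. Next I'll set up the helpers and go over the blue puck to check it with the wrist camera.

```bash
cat >> h.py <<'E'
def shift(x,y,z,yawdeg,s=None):
    """tool shift (m) + twist (rad) from measured pose to TCP target (mm, deg)"""
    s=s or observe(); R=rot(s); d=R.T@(np.array([x,y,z])/1000-s["tool_pos"])
    t=-(np.radians(yawdeg)-s["tool_rot"][2]); t=(t+np.pi)%(2*np.pi)-np.pi
    return d.round(4).tolist(),round(t,3),round(s["time"],2)
def rot(s):
    from scipy.spatial.transform import Rotation as Ro
    return Ro.from_euler("xyz",s["tool_rot"]).as_matrix()
def wrist(name=None):
    s=observe(); c=read_camera("wrist"); c["Rw"]=rot(s)@c["T_tool_cam"][:3,:3]
    c["o"]=rot(s)@c["T_tool_cam"][:3,3]+s["tool_pos"]
    if name: cv2.imwrite(f"pics/{name}.png",c["img"][:,:,::-1])
    return c
def wcast(c,uv,z):
    uv=np.atleast_2d(np.float64(uv)); a=(uv-[c["cx"],c["cy"]])/[c["fx"],c["fy"]]; r=np.linalg.norm(a,axis=1)+1e-12
    d=np.c_[a*(np.sin(r)/r)[:,None],np.cos(r)]@c["Rw"].T
    return c["o"]+d*((z-c["o"][2])/d[:,2])[:,None]
def wblobs(c,m,z,amin=200):
    out=[]; n,l,s,ce=cv2.connectedComponentsWithStats(m)
    for i in range(1,n):
        if s[i,4]<amin: continue
        v,u=np.nonzero(l==i); P=wcast(c,np.c_[u,v],z)[:,:2]*1000
        (x,y),r=cv2.minEnclosingCircle(P.astype(np.float32)); out.append((round(x,1),round(y,1),round(r,1),int(s[i,4]),tuple(ce[i].round().astype(int).tolist())))
    return out
E
python3 -c "
from h import *
print(shift(456.5,-259,200,76.8))"
```

```text
([0.2949, -0.0905, -0.0023], np.float64(-0.883), 0.1)
```

step_arm([
  [0,0.05,-0.015,0,-0.15],
  [0,0.1,-0.03,0,-0.3],
  [0,0.15,-0.045,0,-0.45],
  [0,0.2,-0.06,0,-0.6],
  [0,0.25,-0.075,0,-0.75],
  [0,0.295,-0.09,0,-0.883],
  [0,0.295,-0.09,0,-0.883],
  [0,0.295,-0.09,0,-0.883],
], grip_force=30)

```text
time: 1.1
tool_pos: [0.4565, -0.2599, 0.1978]
tool_rot: [-3.141, 0.0, 1.34]
contact_force: [-0.7, 0.3, 0.3]
opening: 0.0458
grip_force: 0.0
```

```bash
python3 -c "
from h import *
c=wrist('w1')
print(c['T_tool_cam'],c['fx'],c['cx'],c['cy'])
for k in H: print(k,wblobs(c,mask(c,k),0.012))
print(observe()['tool_pos'],observe()['tool_rot'])
"
```

```text
[[-5.27863515e-04 -9.65739508e-01 -2.59512859e-01  6.95302786e-02]
 [ 9.99999844e-01 -5.57288265e-04  3.98125262e-05  1.02878720e-03]
 [-1.83072001e-04 -2.59512798e-01  9.65739651e-01 -1.86185610e-01]
 [ 0.00000000e+00  0.00000000e+00  0.00000000e+00  1.00000000e+00]] 325.19226210127806 278.6951255161415 209.4185479867109
red [(577.7, -126.8, 30.5, 1561, (353, 53))]
blue [(455.2, -258.9, 29.9, 1617, (277, 182))]
yellow [(475.6, -142.4, 30.0, 1779, (271, 82))]
green [(552.6, -263.0, 29.6, 1426, (357, 168))]
[ 0.45620718 -0.26045225  0.19788208] [-3.14090955e+00  2.31961431e-04  1.33918108e+00]
```

View pics/w1.png

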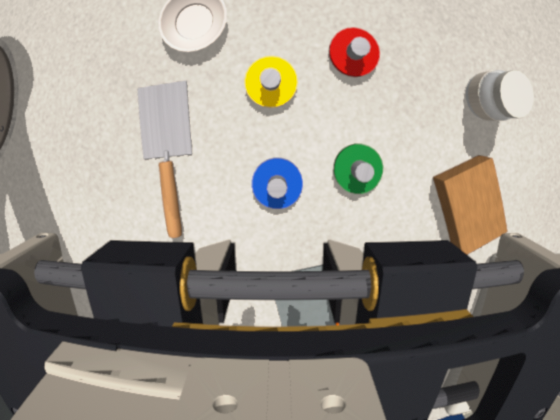

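Blue is at (277,182) px with a radius of 29.9 mm, and all pucks agree with the other cameras within 2 mm. Now descend and grip it.

step_arm([
  [0,0.001,-0.001,0.05,0],
  [0,0.001,-0.001,0.1,0],
  [0,0.001,-0.001,0.15,0],
  [0,0.001,-0.001,0.182,0],
  [0,0.001,-0.001,0.182,0],
  [1,0.001,-0.001,0.182,0],
  [1,0.001,-0.001,0.182,0],
  [1,0.001,-0.001,0.182,0],
  [1,0.001,-0.001,0.182,0],
  [1,0.001,-0.001,0.14,0],
  [1,0.001,-0.001,0.09,0],
  [1,0.001,-0.001,0.03,0],
  [1,0.001,-0.001,0.03,0],
])

```text
time: 2.78
tool_pos: [0.4585, -0.2603, 0.1732]
tool_rot: [3.132, 0.004, 1.341]
contact_force: [0.2, 0.6, 0.3]
opening: 0.0004
grip_force: 0.0
```

```bash
python3 -c "
from h import *
print(shift(573.5,129,170,76.8),shift(561,73,170,76.8))"
```

```text
([0.4053, 0.0233, 0.0016], np.float64(0.001), 2.77) ([0.3479, 0.0238, 0.0019], np.float64(0.001), 2.77)
```

```bash
python3 -c "
from h import *
c=wrist('w2')
for k in H: print(k,wblobs(c,mask(c,k),0.012))
print(observe()['tool_pos'],observe()['tool_rot'])
"
```

```text
red [(577.2, -126.7, 30.5, 1742, (354, 48))]
blue [(455.1, -258.5, 29.9, 1830, (273, 185))]
yellow [(475.3, -142.1, 30.0, 2036, (266, 78))]
green [(551.9, -262.5, 29.6, 1612, (358, 170))]
[ 0.45712998 -0.25924194  0.17027741] [3.13699976e+00 2.19299422e-03 1.34101834e+00]
```

View pics/w2.png

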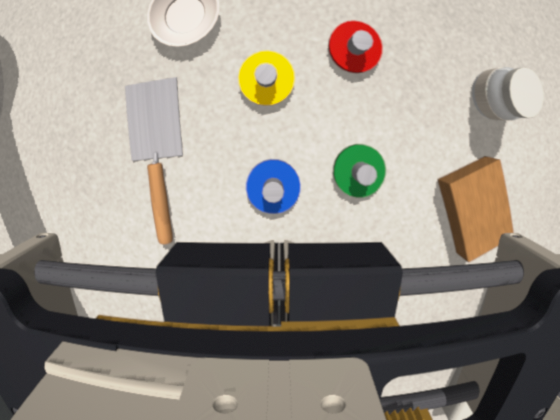

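Nothing was disturbed: I lifted before the fingers had closed. Retry with the close checked before lifting.

step_arm([
  [0,0,-0.002,0,0],
  [0,0,-0.002,0,0],
  [0,0,-0.002,0,0],
  [0,0,-0.002,0.04,0],
  [0,0,-0.002,0.08,0],
  [0,0,-0.002,0.12,0],
  [0,0,-0.002,0.154,0],
  [0,0,-0.002,0.154,0],
  [0,0,-0.002,0.154,0],
])

```text
time: 3.95
tool_pos: [0.4548, -0.2586, 0.015]
tool_rot: [3.14, 0.001, 1.341]
contact_force: [0.5, -0.8, -0.6]
opening: 0.0463
grip_force: 0.0
```

step_arm([
  [1,0,0,0,0],
  [1,0,0,0,0],
  [1,0,0,0,0],
  [1,0,0,0,0],
  [1,0,0,0,0],
  [1,0,0,0,0],
])

```text
time: 4.7
tool_pos: [0.4542, -0.2582, 0.0141]
tool_rot: [-3.142, 0.0, 1.341]
contact_force: [0.4, -0.3, 0.4]
opening: 0.0003
grip_force: 0.0
```

```bash
python3 -c "
from h import *
c=wrist('w3')
for k in H: print(k,wblobs(c,mask(c,k),0.012))
s=observe();print(s)
for n in('top','scene'):
    c=read_camera(n); cv2.imwrite(f'pics/{n}3.png',c['img'][:,:,::-1])
    print(n,blobs(mask(c,'blue'),c,.012,20))
"
```

```text
red [(576.7, -130.3, 31.3, 2626, (421, 19))]
blue [(455.7, -257.0, 29.6, 3574, (279, 218))]
yellow [(475.5, -142.1, 30.2, 6106, (268, 48))]
green [(552.1, -261.4, 30.9, 4167, (418, 205))]
{'time': 4.75, 'qpos': array([-6.63631812e-01,  5.59793134e-01,  1.75418674e+00, -5.45392998e-05,
        8.27688877e-01, -4.33536687e-01]), 'qvel': array([ 0.00221282, -0.00035627, -0.00173949, -0.00066493,  0.00026252,
        0.00012464]), 'joint_efforts': array([ 1.30274278e-03, -4.68868518e+01, -1.73144102e+01,  4.26834798e-02,
        6.85386336e-02, -5.33574882e-05]), 'tool_pos': array([ 0.45417814, -0.25817427,  0.01406554]), 'tool_rot': array([-3.14150673e+00,  4.47722608e-06,  1.34073810e+00]), 'contact_force': array([0.62926463, 0.01355546, 0.1548319 ]), 'torque': array([-0.02651061, -0.07327766,  0.06242375]), 'grip_force': 0.0, 'opening': 0.0004867704449624487}
top [(698, 100, 60.5, 442, (np.float64(221.0), np.float64(173.0))), (706, 615, 15.2, 50, (np.float64(63.0), np.float64(172.0))), (646, 175, 38.3, 59, (np.float64(199.0), np.float64(188.0))), (580, 138, 39.5, 147, (np.float64(211.0), np.float64(209.0))), (566, 87, 49.6, 107, (np.float64(227.0), np.float64(213.0))), (554, 199, 39.7, 62, (np.float64(192.0), np.float64(217.0))), (481, 151, 61.9, 496, (np.float64(204.0), np.float64(241.0))), (265, 562, 18.3, 102, (np.float64(70.0), np.float64(311.0))), (97, 634, 142.3, 2741, (np.float64(48.0), np.float64(368.0)))]
scene [(73, 648, 145.6, 864, (np.float64(378.0), np.float64(70.0))), (417, 175, 60.5, 325, (np.float64(321.0), np.float64(171.0))), (486, 223, 33.2, 33, (np.float64(342.0), np.float64(181.0))), (559, 146, 40.2, 108, (np.float64(331.0), np.float64(207.0))), (587, 136, 92.4, 518, (np.float64(338.0), np.float64(226.0))), (593, 198, 32.9, 39, (np.float64(352.0), np.float64(208.0)))]
```

View pics/w3.png

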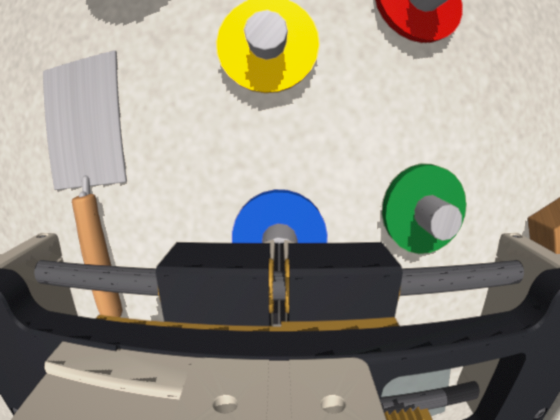

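The fingers are fully shut at the stud's position with no contact reading, which is odd. I'll check the depth along the finger columns.

```bash
python3 -c "
from h import *
s=observe();c=wrist()
T=c['T_tool_cam']
g=c['range_z']
for u in (220,275,280,286,340):
    print(u)
    for v in range(200,340,8):
        a=np.array([(u-c['cx'])/c['fx'],(v-c['cy'])/c['fy']]);r=np.linalg.norm(a);d=np.r_[a*np.sin(r)/r,np.cos(r)]
        z=g[v,u]; p=T[:3,:3]@(d/d[2]*z)+T[:3,3]; w=rot(s)@p+s['tool_pos']
        print(v,(p*1000).round(0).tolist(),'world',(w*1000).round(0).tolist(),c['img'][v,u].tolist())
cv2.imwrite('pics/w3c.png',cv2.resize(c['img'][180:320,200:360,::-1],None,fx=5,fy=4))
"
```

```text
220
200 [22.0, -36.0, 14.0] world [424.0, -228.0, 0.0] [225, 220, 209]
208 [17.0, -37.0, 14.0] world [422.0, -233.0, 0.0] [226, 221, 210]
216 [11.0, -37.0, 14.0] world [421.0, -239.0, -0.0] [224, 218, 207]
224 [6.0, -37.0, 14.0] world [419.0, -244.0, 0.0] [227, 222, 212]
232 [0.0, -38.0, 15.0] world [417.0, -250.0, -1.0] [228, 222, 212]
240 [-6.0, -38.0, 15.0] world [416.0, -255.0, -1.0] [229, 225, 216]
248 [37.0, -15.0, -105.0] world [448.0, -219.0, 119.0] [32, 32, 37]
256 [37.0, -14.0, -110.0] world [449.0, -219.0, 124.0] [33, 32, 36]
264 [37.0, -13.0, -115.0] world [450.0, -220.0, 129.0] [31, 33, 36]
272 [35.0, -13.0, -116.0] world [449.0, -221.0, 130.0] [52, 52, 57]
280 [34.0, -13.0, -118.0] world [449.0, -222.0, 132.0] [51, 51, 55]
288 [31.0, -13.0, -117.0] world [448.0, -225.0, 131.0] [50, 50, 55]
296 [29.0, -13.0, -118.0] world [448.0, -227.0, 132.0] [49, 50, 55]
304 [27.0, -13.0, -118.0] world [447.0, -229.0, 132.0] [50, 50, 55]
312 [25.0, -14.0, -118.0] world [446.0, -231.0, 132.0] [49, 50, 55]
320 [23.0, -14.0, -119.0] world [446.0, -233.0, 133.0] [49, 49, 54]
328 [22.0, -1
[... 4192 characters left out ...]
-227.0, 122.0] [32, 32, 36]
264 [36.0, 16.0, -113.0] world [478.0, -227.0, 127.0] [31, 31, 35]
272 [35.0, 16.0, -117.0] world [478.0, -227.0, 131.0] [51, 52, 56]
280 [34.0, 16.0, -118.0] world [477.0, -229.0, 132.0] [49, 49, 55]
288 [31.0, 16.0, -117.0] world [477.0, -232.0, 131.0] [49, 48, 54]
296 [29.0, 16.0, -117.0] world [476.0, -234.0, 132.0] [47, 47, 51]
304 [28.0, 16.0, -119.0] world [476.0, -235.0, 133.0] [48, 48, 52]
312 [25.0, 16.0, -118.0] world [476.0, -238.0, 132.0] [47, 47, 51]
320 [22.0, 17.0, -117.0] world [475.0, -241.0, 131.0] [103, 82, 49]
328 [22.0, 16.0, -122.0] world [475.0, -240.0, 136.0] [137, 104, 45]
336 [26.0, 14.0, -130.0] world [474.0, -236.0, 144.0] [32, 32, 36]
```

View pics/w3c.png

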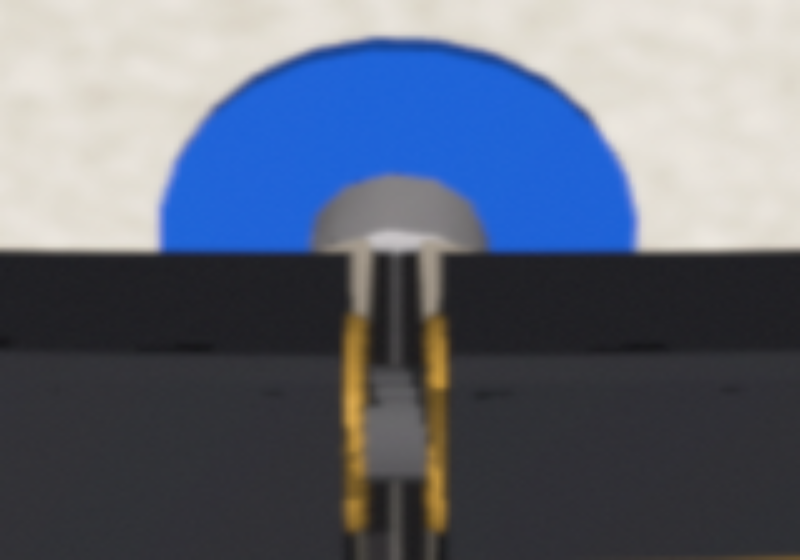

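The visible fingertips end near tool z ≈ −25 mm rather than at the reported TCP. That explains why they shut just above the 38 mm stud top. I'll lift a little and measure the tip.

step_arm([
  [1,0,0,-0.03,0],
  [1,0,0,-0.06,0],
  [1,0,0,-0.06,0],
  [1,0,0,-0.06,0],
])

```text
time: 5.4
tool_pos: [0.4538, -0.2579, 0.0735]
tool_rot: [-3.141, -0.0, 1.341]
contact_force: [-0.1, 0.6, 0.3]
opening: 0.0005
grip_force: 0.0
```

```bash
python3 -c "
from h import *
s=observe();c=wrist()
T=c['T_tool_cam'];g=c['range_z']; print(s['tool_pos'])
for u in (275,280,286):
    for v in range(234,250,1):
        a=np.array([(u-c['cx'])/c['fx'],(v-c['cy'])/c['fy']]);r=np.linalg.norm(a);d=np.r_[a*np.sin(r)/r,np.cos(r)]
        p=T[:3,:3]@(d/d[2]*g[v,u])+T[:3,3]; print(u,v,(p*1000).round(0).tolist(),c['img'][v,u].tolist())
"
```

```text
[ 0.45382267 -0.25786201  0.0735303 ]
275 234 [-9.0, -2.0, 37.0] [195, 191, 193]
275 235 [-10.0, -2.0, 37.0] [190, 187, 190]
275 236 [-10.0, -2.0, 36.0] [164, 164, 176]
275 237 [-20.0, -2.0, 60.0] [94, 105, 147]
275 238 [-21.0, -2.0, 62.0] [35, 68, 134]
275 239 [-22.0, -2.0, 61.0] [30, 64, 132]
275 240 [-23.0, -2.0, 62.0] [42, 68, 131]
275 241 [-23.0, -2.0, 61.0] [48, 68, 124]
275 242 [-24.0, -2.0, 61.0] [49, 60, 97]
275 243 [10.0, -1.0, -30.0] [49, 50, 61]
275 244 [9.0, -1.0, -31.0] [50, 47, 46]
275 245 [9.0, -1.0, -32.0] [49, 45, 44]
275 246 [9.0, -1.0, -33.0] [46, 43, 42]
275 247 [10.0, -1.0, -35.0] [44, 42, 41]
275 248 [9.0, -1.0, -35.0] [44, 41, 40]
275 249 [10.0, -1.0, -38.0] [43, 41, 40]
280 234 [-8.0, 2.0, 34.0] [196, 191, 194]
280 235 [-10.0, 2.0, 37.0] [193, 189, 192]
280 236 [-10.0, 2.0, 37.0] [185, 182, 186]
280 237 [-11.0, 2.0, 37.0] [154, 155, 170]
280 238 [-21.0, 2.0, 62.0] [83, 96, 143]
280 239 [-22.0, 2.0, 62.0] [25, 62, 132]
280 240 [-23.0, 2.0, 62.0] [19, 60, 131]
280 241 [-24.0, 2.0, 63.0] [21, 59, 124]
280 242 [-24.0, 2.0, 61.0] [22, 50, 102]
280 243 [9.0, 2.0, -
[... 233 characters left out ...]
-37.0] [49, 48, 51]
286 234 [-9.0, 6.0, 37.0] [191, 188, 191]
286 235 [-10.0, 6.0, 36.0] [170, 168, 179]
286 236 [-19.0, 7.0, 62.0] [110, 120, 153]
286 237 [-21.0, 7.0, 63.0] [50, 77, 135]
286 238 [-21.0, 7.0, 62.0] [38, 67, 131]
286 239 [-22.0, 7.0, 63.0] [86, 95, 133]
286 240 [11.0, 5.0, -28.0] [137, 134, 137]
286 241 [11.0, 5.0, -30.0] [160, 151, 139]
286 242 [11.0, 5.0, -31.0] [163, 152, 138]
286 243 [11.0, 5.0, -34.0] [160, 149, 136]
286 244 [11.0, 5.0, -35.0] [158, 147, 135]
286 245 [11.0, 5.0, -35.0] [158, 148, 135]
286 246 [11.0, 5.0, -37.0] [158, 147, 134]
286 247 [11.0, 5.0, -39.0] [158, 148, 135]
286 248 [11.0, 5.0, -40.0] [158, 147, 134]
286 249 [10.0, 5.0, -40.0] [157, 146, 134]
```

The tips sit about 28 mm behind the reported TCP, so I'll command TCP z about 26 mm lower than nominal, and do it carefully.

step_arm([
  [0,0,0,0,0],
  [0,-0.001,0,0,0],
  [0,-0.001,0,0,0],
  [0,-0.001,0,0.04,0],
  [0,-0.001,0,0.06,0],
  [0,-0.001,0,0.07,0],
  [0,-0.001,0,0.077,0],
  [0,-0.001,0,0.082,0],
  [0,-0.001,0,0.082,0],
])

```text
time: 6.58
tool_pos: [0.4541, -0.2593, -0.0077]
tool_rot: [3.141, 0.0, 1.341]
contact_force: [0.5, 0.3, 0.8]
opening: 0.0457
grip_force: 0.0
```

step_arm([
  [1,0,0,0,0],
  [1,0,0,0,0],
  [1,0,0,0,0],
  [1,0,0,0,0],
])

```text
time: 7.08
tool_pos: [0.4542, -0.2593, -0.0076]
tool_rot: [3.141, 0.0, 1.341]
contact_force: [-0.6, 0.9, 2.7]
opening: 0.0212
grip_force: 30.0
```

Gripped (21.2 mm opening, 30 N). Lift and carry it to just in front of the port.

step_arm([
  [1,0,0,-0.03,0],
  [1,0,0,-0.07,0],
  [1,0,0,-0.118,0],
  [1,0.05,0.004,-0.118,0],
  [1,0.1,0.008,-0.118,0],
  [1,0.15,0.012,-0.118,0],
  [1,0.2,0.016,-0.118,0],
  [1,0.25,0.02,-0.118,0],
  [1,0.3,0.024,-0.118,0],
  [1,0.335,0.028,-0.118,0],
  [1,0.344,0.028,-0.118,0],
  [1,0.344,0.028,-0.118,0],
  [1,0.344,0.028,-0.118,0],
])

```text
time: 8.7
tool_pos: [0.5593, 0.0683, 0.1099]
tool_rot: [-3.141, 0.001, 1.34]
contact_force: [0.4, -0.1, -1.6]
opening: 0.0208
grip_force: 30.0
```

```bash
python3 -c "
from h import *
s=observe();c=wrist('w4');print(s['tool_pos'],s['tool_rot'],s['opening'])
m=mask(c,'blue')
print(wblobs(c,m,0.047))
np.savez('w4.npz',**c)
"
```

```text
[0.55927647 0.06828114 0.1099315 ] [-3.14100930e+00  5.64486568e-04  1.33969823e+00] 0.020848606207569436
[(587.6, 192.9, 8.7, 393, (276, 49)), (530.7, 193.9, 48.3, 1850, (208, 69)), (638.5, 166.2, 48.4, 1817, (344, 69)), (437.4, 139.9, 73.7, 8074, (120, 154)), (574.3, 133.7, 38.6, 2085, (277, 128)), (696.7, 79.1, 72.4, 8171, (433, 154)), (558.3, 68.5, 51.8, 5178, (278, 212))]
```

View pics/w4.png

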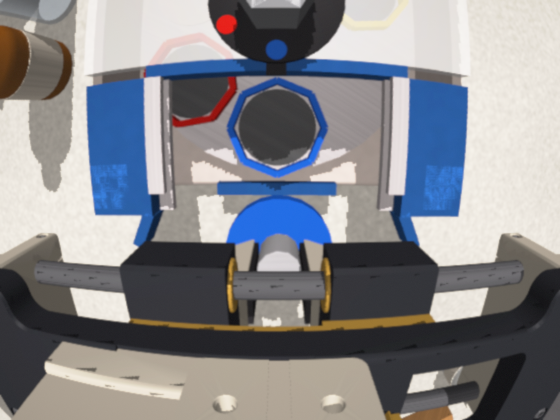

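The nest rim is at (277,128) px → (574.3,133.7) mm, and the tool is square to the port. Now move over it and lower.

step_arm([
  [1,0.035,0,0,0],
  [1,0.06,0,0,0],
  [1,0.067,0,0,0],
  [1,0.067,0,0,0],
  [1,0.067,0,0.03,0],
  [1,0.067,0,0.055,0],
  [1,0.067,0,0.066,0],
  [1,0.067,0,0.07,0],
  [1,0.067,0,0.073,0],
  [1,0.067,0,0.076,0],
  [1,0.067,0,0.076,0],
])

```text
time: 10.12
tool_pos: [0.5749, 0.1346, 0.0343]
tool_rot: [3.141, 0.0, 1.341]
contact_force: [-0.2, -1.4, -0.9]
opening: 0.0209
grip_force: 30.0
```

It is inside the rim with hardly any force. Finish lowering and release.

step_arm([
  [1,-0.001,0,0.003,0],
  [1,-0.001,0,0.006,0],
  [1,-0.001,0,0.007,0],
  [1,-0.001,0,0.007,0],
])

```text
time: 10.62
tool_pos: [0.575, 0.1337, 0.0274]
tool_rot: [3.141, -0.0, 1.341]
contact_force: [-0.5, -0.9, 1.5]
opening: 0.0211
grip_force: 30.0
```

step_arm([
  [0.2,0,0,0,0],
  [0.2,0,0,0,0],
  [0.2,0,0,0,0],
  [0.2,0,0,-0.03,0],
  [0.2,0,0,-0.08,0],
  [0,-0.04,0,-0.085,0],
  [0,-0.065,0,-0.085,0],
  [0,-0.065,0,-0.085,0],
  [0,-0.065,0,-0.085,0],
])

```text
time: 11.75
tool_pos: [0.5601, 0.0709, 0.112]
tool_rot: [3.142, -0.0, 1.341]
contact_force: [-0.1, 0.1, 0.4]
opening: 0.0454
grip_force: 0.0
```

```bash
python3 -c "
from h import *
s=observe();c=wrist('w5');print(s['tool_pos'],s['tool_rot'],s['opening'])
np.savez('w5.npz',**c)
print(wblobs(c,mask(c,'blue'),0.047))
g=c['range_z'];T=c['T_tool_cam']
# points on puck disc & knob by depth
v,u=np.mgrid[0:420,0:560]; a=np.dstack([(u-c['cx'])/c['fx'],(v-c['cy'])/c['fy']]);r=np.linalg.norm(a,axis=2)+1e-9
d=np.dstack([a*(np.sin(r)/r)[...,None],np.cos(r)]); P=(d/d[...,2:]*g[...,None])@c['Rw'].T+c['o']
m=(abs(P[...,2]-.073)<.004)&(g>0)&(abs(P[...,0]-.575)<.03)&(abs(P[...,1]-.133)<.03)
print('stud top',m.sum(),np.median(P[m],0),cv2.minEnclosingCircle((P[m][:,:2]*1000).astype(np.float32)))
m=(P[...,2]>.138)&(P[...,2]<.148)&(g>0)&(abs(P[...,0]-.592)<.04)&(abs(P[...,1]-.208)<.04)
print('knob',m.sum(),np.median(P[m],0),cv2.minEnclosingCircle((P[m][:,:2]*1000).astype(np.float32)),cv2.minAreaRect((P[m][:,:2]*1000).astype(np.float32)))
m=(mask(c,'blue')>0)&(abs(P[...,2]-.047)<.005)&(abs(P[...,0]-.575)<.045)&(abs(P[...,1]-.133)<.045);print('disc/rim z47',m.sum())
"
```

```text
[0.56005226 0.07091431 0.11204209] [ 3.14158641e+00 -3.58683665e-04  1.34058120e+00] 0.045364937124576114
[(587.5, 192.0, 8.7, 391, (276, 55)), (530.6, 193.3, 48.2, 1775, (208, 74)), (638.2, 166.1, 48.0, 1739, (343, 74)), (574.1, 133.8, 38.6, 5986, (278, 131)), (438.9, 141.6, 71.2, 7834, (121, 156)), (697.0, 79.9, 70.9, 7936, (431, 157)), (562.4, 86.1, 46.5, 1451, (277, 191))]
stud top 745 [0.5757412  0.13404555 0.07253696] ((575.546875, 134.2212371826172), 11.041740417480469)
knob 994 [0.58872912 0.19551862 0.14236563] ((590.2365112304688, 200.94627380371094), 16.854284286499023) ((589.2002563476562, 196.12615966796875), (9.943174362182617, 33.70826721191406), 77.86688232421875)
disc/rim z47 5748
```

View pics/w5.png

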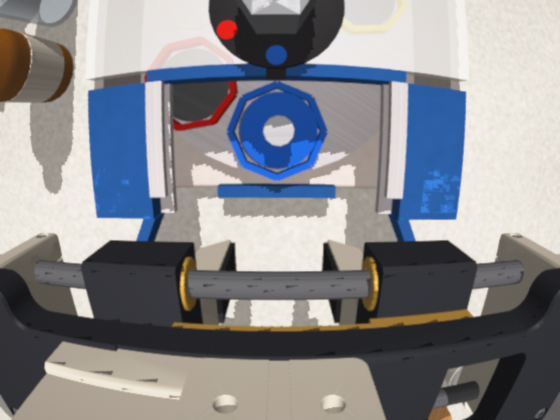

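Blue is seated: stud top at z 72.5, centre (575.6,134.1), and flush in the rim. The turret axis is therefore about (593,211.5). Next go to the knob and grip its flats, 30° off.

step_arm([
  [-0.5,0,0,-0.025,0.1],
  [-0.5,0.05,0,-0.025,0.25],
  [-0.5,0.1,0,-0.025,0.4],
  [-0.5,0.1445,0,-0.025,0.524],
  [-0.5,0.1445,0,-0.025,0.524],
  [-0.5,0.1445,0,-0.025,0.524],
  [-0.5,0.1445,0,0.01,0.524],
  [-0.5,0.1445,0,0.028,0.524],
  [-0.5,0.1445,0,0.028,0.524],
  [0.6,0.1445,0,0.028,0.524],
  [0.6,0.1445,0,0.028,0.524],
  [0.6,0.1445,0,0.028,0.524],
  [0.6,0.1445,0,0.028,0.524],
])

```text
time: 13.42
tool_pos: [0.5918, 0.2123, 0.0848]
tool_rot: [-3.139, -0.0, 0.817]
contact_force: [-4.2, 2.9, 3.3]
opening: 0.04
grip_force: 30.0
```

Gripped at exactly 40 mm across flats. Turn 60° counter-clockwise, release and lift away.

step_arm([
  [0.6,0,0,0,-0.16],
  [0.6,0,0,0,-0.32],
  [0.6,0,0,0,-0.48],
  [0.6,0,0,0,-0.64],
  [0.6,0,0,0,-0.8],
  [0.6,0,0,0,-0.95],
  [0.6,0,0,0,-1.047],
  [0.6,0,0,0,-1.047],
  [0.6,0,0,0,-1.047],
])

```text
time: 14.55
tool_pos: [0.5913, 0.2124, 0.0848]
tool_rot: [-3.14, -0.002, 1.865]
contact_force: [-5.6, 4.1, 4.7]
opening: 0.0398
grip_force: 30.0
```

step_arm([
  [-0.5,0,0,0,0],
  [-0.5,0,0,0,0],
  [-0.5,0,0,0,0],
  [-0.5,0,0,-0.03,0],
  [-0.5,0,0,-0.06,0],
  [-0.5,0,0,-0.06,0],
])

```text
time: 15.3
tool_pos: [0.5945, 0.2113, 0.1466]
tool_rot: [3.136, 0.001, 1.864]
contact_force: [0.2, 0.4, 0.1]
opening: 0.0688
grip_force: 0.0
```

```bash
python3 -c "
from h import *
print(shift(577.5,-126.5,80,76.8))
c=read_camera('top')
for k in H: print(k,blobs(mask(c,k),c,.012,100))
c=read_camera('top');s=dict(c)
for k in ('red','yellow','green'): print(k,blobs(mask(c,k),c,.107,5))
"
```

```text
([-0.3185, -0.1142, 0.0662], np.float64(0.523), 15.3)
red [(580, 139, 39.8, 152, (np.float64(211.0), np.float64(209.0))), (580, -125, 30.3, 235, (np.float64(294.0), np.float64(208.0)))]
blue [(659, 123, 78.4, 504, (np.float64(218.0), np.float64(175.0))), (641, 148, 29.4, 139, (np.float64(208.0), np.float64(190.0))), (480, 152, 60.2, 486, (np.float64(204.0), np.float64(241.0))), (265, 562, 18.3, 102, (np.float64(70.0), np.float64(311.0))), (92, 675, 106.4, 1362, (np.float64(27.0), np.float64(371.0)))]
yellow [(476, -140, 30.2, 249, (np.float64(299.0), np.float64(241.0)))]
green [(549, -295, 29.6, 223, (np.float64(348.0), np.float64(217.0)))]
red [(562, 126, 37.1, 151, (np.float64(211.0), np.float64(209.0))), (562, -121, 28.2, 235, (np.float64(294.0), np.float64(208.0))), (585, 181, 5.6, 13, (np.float64(192.0), np.float64(201.0)))]
yellow [(466, -135, 28.2, 248, (np.float64(299.0), np.float64(241.0)))]
green [(534, -279, 27.7, 221, (np.float64(348.0), np.float64(217.0)))]
```

Red is now at the port (the red nest mask shows there). Green has been knocked to (549,−295), so I'll re-measure it later. Go over the red puck.

step_arm([
  [-0.3,-0.05,-0.018,-0.02,0],
  [-0.2,-0.1,-0.036,-0.02,0.1],
  [0,-0.15,-0.054,-0.02,0.25],
  [0,-0.2,-0.072,-0.02,0.4],
  [0,-0.25,-0.09,-0.02,0.523],
  [0,-0.3,-0.108,-0.02,0.523],
  [0,-0.3185,-0.114,-0.02,0.523],
  [0,-0.3185,-0.114,-0.02,0.523],
  [0,-0.3185,-0.114,-0.02,0.523],
])

```text
time: 16.52
tool_pos: [0.5756, -0.1252, 0.1636]
tool_rot: [-3.14, -0.001, 1.342]
contact_force: [0.7, -0.3, 0.1]
opening: 0.0461
grip_force: 0.0
```

```bash
cat >> h.py <<'E'
def cloud(c):
    g=c['range_z'];v,u=np.mgrid[0:420,0:560]; a=np.dstack([(u-c['cx'])/c['fx'],(v-c['cy'])/c['fy']]);r=np.linalg.norm(a,axis=2)+1e-9
    d=np.dstack([a*(np.sin(r)/r)[...,None],np.cos(r)]); P=(d/d[...,2:]*g[...,None])@c['Rw'].T+c['o']; P[g<=0]=9
    return P
def stud(c,x,y,z,R=30):
    P=cloud(c); m=(abs(P[...,2]-z)<.005)&(np.hypot(P[...,0]*1000-x,P[...,1]*1000-y)<R)
    return int(m.sum()),cv2.minEnclosingCircle((P[m][:,:2]*1000).astype(np.float32)) if m.sum() else None
E
python3 -c "
from h import *
s=observe();c=wrist();print(s['tool_pos'],s['tool_rot'][2],s['opening'])
for k in ('red','yellow','green'): print(k,wblobs(c,mask(c,k),.012))
print(stud(c,577,-126,.038))
"
```

```text
[ 0.57557633 -0.12520865  0.16357593] 1.341972450694183 0.04613851789887365
red [(578.9, -125.8, 30.3, 1992, (281, 189))]
yellow [(476.0, -140.5, 31.6, 1613, (197, 220))]
green [(549.2, -290.8, 28.1, 699, (288, 315))]
(377, ((578.72607421875, -125.77328491210938), 10.896812438964844))
```

step_arm([
  [0,0,0.003,0.05,0],
  [0,0,0.003,0.1,0],
  [0,0,0.003,0.145,0],
  [0,0,0.003,0.165,0],
  [0,0,0.003,0.172,0],
  [0,0,0.003,0.172,0],
  [1,0,0.003,0.172,0],
  [1,0,0.003,0.172,0],
  [1,0,0.003,0.172,0],
  [1,0,0.003,0.172,0],
])

```text
time: 17.82
tool_pos: [0.5789, -0.1276, -0.0073]
tool_rot: [3.141, 0.0, 1.341]
contact_force: [-1.3, 1.3, 4.5]
opening: 0.0215
grip_force: 3.0
```

```bash
python3 -c "
from h import *
print(shift(575,133.5,110,76.8))"
```

```text
([0.2533, -0.0632, -0.1174], np.float64(0.0), 17.82)
```

step_arm([
  [1,0,0,0,0],
  [1,0,0,0,0],
  [1,0,0,0,0],
])

```text
time: 18.2
tool_pos: [0.5789, -0.1276, -0.0073]
tool_rot: [3.141, 0.0, 1.341]
contact_force: [-1.0, 1.0, 5.4]
opening: 0.0214
grip_force: 30.0
```

step_arm([
  [1,0,0,-0.04,0],
  [1,0,0,-0.09,0],
  [1,0,-0.005,-0.118,0],
  [1,0.05,-0.018,-0.118,0],
  [1,0.1,-0.03,-0.118,0],
  [1,0.15,-0.045,-0.118,0],
  [1,0.2,-0.055,-0.118,0],
  [1,0.24,-0.063,-0.118,0],
  [1,0.252,-0.063,-0.118,0],
  [1,0.252,-0.063,-0.118,0],
  [1,0.252,-0.063,-0.118,0],
  [1,0.252,-0.063,-0.118,0],
])

```text
time: 19.7
tool_pos: [0.5748, 0.1309, 0.11]
tool_rot: [-3.141, 0.0, 1.339]
contact_force: [0.5, -0.3, -1.6]
opening: 0.0212
grip_force: 30.0
```

```bash
python3 -c "
from h import *
s=observe();print(s['tool_pos'],s['opening'],s['grip_force'],shift(574.9,132.4,34.3,76.8))"
```

```text
[0.57480401 0.13088409 0.11003719] 0.021229632091432006 29.999694228172302 ([0.0015, -0.0002, 0.0757], np.float64(-0.001), 19.7)
```

step_arm([
  [1,0.001,0,0.03,0],
  [1,0.001,0,0.058,0],
  [1,0.001,0,0.067,0],
  [1,0.001,0,0.071,0],
  [1,0.001,0,0.075,0],
  [1,0.001,0,0.075,0],
])

```text
time: 20.45
tool_pos: [0.5751, 0.1331, 0.0357]
tool_rot: [3.141, 0.0, 1.341]
contact_force: [-0.9, -0.5, -1.4]
opening: 0.0213
grip_force: 30.0
```

step_arm([
  [1,-0.0005,0,0.004,0],
  [1,-0.0005,0,0.008,0],
  [1,-0.0005,0,0.008,0],
  [0.2,-0.0005,0,0.008,0],
  [0.2,-0.0005,0,0.008,0],
  [0.2,-0.0005,0,0.008,0],
  [0.2,0,0,-0.03,0],
  [0.2,0,0,-0.08,0],
  [0,-0.04,0,-0.085,0],
  [0,-0.065,0,-0.085,0],
  [0,-0.065,0,-0.085,0],
])

```text
time: 21.82
tool_pos: [0.56, 0.0687, 0.1203]
tool_rot: [3.141, 0.0, 1.338]
contact_force: [-0.1, 0.8, 0.2]
opening: 0.0459
grip_force: 0.0
```

```bash
python3 -c "
from h import *
s=observe();c=wrist();print(s['tool_pos'],s['tool_rot'],s['opening'])
print(wblobs(c,mask(c,'red'),.047),stud(c,575,134,.073),stud(c,575,134,.0475,36))
print(shift(593,211.5,138,46.8))"
```

```text
[0.5599867  0.06868505 0.12028016] [3.14140907e+00 1.55588143e-04 1.33849536e+00] 0.04585483291821274
[(587.3, 192.3, 8.7, 364, (275, 54)), (574.0, 133.8, 38.5, 5715, (277, 127))] (693, ((575.7967529296875, 134.29733276367188), 10.918540954589844)) (5040, ((575.0003051757812, 133.9635009765625), 35.98179244995117))
([0.1456, -0.0006, -0.0178], np.float64(0.522), 21.88)
```

Red is seated (stud centre 575.8,134.3, top at z 73). Turn the knob 120° counter-clockwise to green.

step_arm([
  [-0.5,0,0,-0.018,0.1],
  [-0.5,0.05,0,-0.018,0.25],
  [-0.5,0.1,-0.001,-0.018,0.4],
  [-0.5,0.146,-0.002,-0.018,0.522],
  [-0.5,0.146,-0.002,-0.018,0.522],
  [-0.5,0.146,-0.002,-0.018,0.522],
  [-0.5,0.146,-0.002,0.02,0.522],
  [-0.5,0.146,-0.002,0.036,0.522],
  [-0.5,0.146,-0.002,0.036,0.522],
  [0.6,0.146,-0.002,0.036,0.522],
  [0.6,0.146,-0.002,0.036,0.522],
  [0.6,0.146,-0.002,0.036,0.522],
  [0.6,0.146,-0.002,0.036,0.522],
])

```text
time: 23.5
tool_pos: [0.592, 0.2124, 0.0848]
tool_rot: [3.14, -0.001, 0.819]
contact_force: [0.3, -1.1, 3.0]
opening: 0.0397
grip_force: 30.0
```

step_arm([
  [0.6,0,0,0,-0.16],
  [0.6,0,0,0,-0.32],
  [0.6,0,0,0,-0.48],
  [0.6,0,0,0,-0.64],
  [0.6,0,0,0,-0.8],
  [0.6,0,0,0,-0.96],
  [0.6,0,0,0,-1.12],
  [0.6,0,0,0,-1.28],
  [0.6,0,0,0,-1.44],
  [0.6,0,0,0,-1.6],
  [0.6,0,0,0,-1.76],
  [0.6,0,0,0,-1.92],
  [0.6,0,0,0,-2.05],
  [0.6,0,0,0,-2.094],
  [0.6,0,0,0,-2.094],
  [0.6,0,0,0,-2.094],
])

```text
time: 25.5
tool_pos: [0.5909, 0.2121, 0.0847]
tool_rot: [-3.141, -0.001, 2.913]
contact_force: [-4.3, -3.0, 4.4]
opening: 0.0398
grip_force: 30.0
```

step_arm([
  [-0.5,0,0,0,0],
  [-0.5,0,0,0,0],
  [-0.5,0,0,0,0],
  [-0.5,0,0,-0.03,0],
  [-0.5,0,0,-0.07,0],
  [-0.5,0,0,-0.07,0],
])

```text
time: 26.25
tool_pos: [0.5935, 0.2131, 0.1577]
tool_rot: [3.139, 0.006, 2.913]
contact_force: [0.9, 0.1, -0.4]
opening: 0.0685
grip_force: 0.0
```

```bash
python3 -c "
from h import *
c=read_camera('top')
for k in ('green','yellow'): print(k,blobs(mask(c,k),c,.012,60))
c2=read_camera('scene');print(blobs(mask(c2,'green'),c2,.012,60))
print(shift(550,-291,165,76.8))
cv2.imwrite('pics/t6.png',cv2.resize(c['img'][130:260,120:350,::-1],None,fx=3,fy=3))
"
```

```text
green [(581, 139, 38.5, 89, (np.float64(212.0), np.float64(209.0))), (549, -295, 29.6, 221, (np.float64(348.0), np.float64(217.0)))]
yellow [(476, -140, 30.2, 249, (np.float64(299.0), np.float64(241.0)))]
[(550, -297, 29.7, 176, (np.float64(206.0), np.float64(262.0)))]
([-0.0739, -0.4998, -0.011], np.float64(1.572), 26.35)
```

Green's nest is at the port. Go over the green puck.

step_arm([
  [-0.4,-0.008,-0.05,-0.01,0.15],
  [-0.2,-0.016,-0.1,-0.01,0.32],
  [0,-0.024,-0.15,-0.01,0.5],
  [0,-0.03,-0.2,-0.01,0.68],
  [0,-0.037,-0.25,-0.01,0.86],
  [0,-0.044,-0.3,-0.01,1.03],
  [0,-0.052,-0.35,-0.01,1.2],
  [0,-0.06,-0.4,-0.01,1.38],
  [0,-0.066,-0.45,-0.01,1.54],
  [0,-0.074,-0.5,-0.01,1.572],
  [0,-0.074,-0.504,-0.01,1.572],
  [0,-0.074,-0.504,-0.01,1.572],
  [0,-0.074,-0.504,-0.01,1.572],
])

```text
time: 27.98
tool_pos: [0.5493, -0.2936, 0.1637]
tool_rot: [-3.141, -0.001, 1.342]
contact_force: [-0.5, 0.5, -0.4]
opening: 0.0456
grip_force: 0.0
```

```bash
python3 -c "
from h import *
s=observe();c=wrist();print(s['tool_pos'],s['tool_rot'][2],s['opening'])
b=wblobs(c,mask(c,'green'),.012);print(b)
S=stud(c,549,-295,.038);print(S, shift(S[1][0][0],S[1][0][1],-8,76.8))
"
```

```text
[ 0.54930663 -0.29356626  0.16365779] 1.3423982805380472 0.04560881889560921
[(548.6, -296.2, 29.7, 1843, (278, 191))]
(376, ((548.3193969726562, -296.5048522949219), 10.909646034240723)) ([-0.0032, -0.0004, 0.1719], np.float64(0.002), 28.02)
```

step_arm([
  [0,-0.0015,0,0.05,0],
  [0,-0.0015,0,0.1,0],
  [0,-0.0015,0,0.145,0],
  [0,-0.0015,0,0.165,0],
  [0,-0.0015,0,0.172,0],
  [0,-0.0015,0,0.172,0],
  [1,-0.0015,0,0.172,0],
  [1,-0.0015,0,0.172,0],
  [1,-0.0015,0,0.172,0],
  [1,-0.0015,0,0.172,0],
  [1,-0.0015,0,0.172,0],
  [1,-0.0015,0,0.172,0],
])

```text
time: 29.52
tool_pos: [0.5491, -0.2967, -0.0072]
tool_rot: [3.141, 0.0, 1.341]
contact_force: [-2.4, 2.1, 5.8]
opening: 0.0212
grip_force: 30.0
```

```bash
python3 -c "
from h import *
print(shift(575.3,133.5,110,76.8))"
```

```text
([0.4248, -0.0724, -0.1174], np.float64(0.0), 29.52)
```

step_arm([
  [1,0,0,-0.04,0],
  [1,0,0,-0.09,0],
  [1,0.03,-0.005,-0.118,0],
  [1,0.08,-0.014,-0.118,0],
  [1,0.13,-0.022,-0.118,0],
  [1,0.18,-0.031,-0.118,0],
  [1,0.23,-0.04,-0.118,0],
  [1,0.28,-0.048,-0.118,0],
  [1,0.33,-0.057,-0.118,0],
  [1,0.38,-0.066,-0.118,0],
  [1,0.41,-0.072,-0.118,0],
  [1,0.4248,-0.0724,-0.118,0],
  [1,0.4248,-0.0724,-0.118,0],
  [1,0.4248,-0.0724,-0.118,0],
  [1,0.4248,-0.0724,-0.118,0],
])

```text
time: 31.4
tool_pos: [0.5754, 0.1323, 0.1101]
tool_rot: [3.142, 0.0, 1.339]
contact_force: [0.0, 0.1, -1.6]
opening: 0.0211
grip_force: 30.0
```

step_arm([
  [1,0,0,0.03,0],
  [1,0,0,0.058,0],
  [1,0,0,0.067,0],
  [1,0,0,0.071,0],
  [1,0,0,0.075,0],
  [1,0,0,0.075,0],
])

```text
time: 32.15
tool_pos: [0.5753, 0.1336, 0.0355]
tool_rot: [3.141, -0.0, 1.341]
contact_force: [0.0, -0.5, -1.5]
opening: 0.0212
grip_force: 30.0
```

step_arm([
  [1,0,0,0.004,0],
  [1,0,0,0.008,0],
  [1,0,0,0.008,0],
  [0.2,0,0,0.008,0],
  [0.2,0,0,0.008,0],
  [0.2,0,0,0.008,0],
  [0.2,0,0,-0.03,0],
  [0.2,0,0,-0.08,0],
  [0,-0.04,0,-0.085,0],
  [0,-0.065,0,-0.085,0],
  [0,-0.065,0,-0.085,0],
])

```text
time: 33.52
tool_pos: [0.5603, 0.069, 0.1203]
tool_rot: [3.141, 0.0, 1.338]
contact_force: [0.5, 0.4, 0.3]
opening: 0.0457
grip_force: 0.0
```

```bash
python3 -c "
from h import *
s=observe();c=wrist();print(s['tool_pos'],s['tool_rot'],s['opening'])
print(wblobs(c,mask(c,'green'),.047),stud(c,575,134,.073))
print(shift(592,212.3,138,46.8))"
```

```text
[0.56032946 0.06897533 0.120295  ] [3.14129450e+00 1.51646444e-04 1.33844942e+00] 0.04568838766549272
[(587.2, 192.2, 8.3, 329, (274, 54)), (574.0, 133.8, 38.0, 5286, (277, 128))] (687, ((575.6724853515625, 133.3907012939453), 10.899918556213379))
([0.1457, -0.002, -0.0178], np.float64(0.522), 33.58)
```

Green is seated. One click counter-clockwise brings yellow.

step_arm([
  [-0.5,0,0,-0.018,0.1],
  [-0.5,0.05,0,-0.018,0.25],
  [-0.5,0.1,-0.001,-0.018,0.4],
  [-0.5,0.146,-0.002,-0.018,0.522],
  [-0.5,0.146,-0.002,-0.018,0.522],
  [-0.5,0.146,-0.002,-0.018,0.522],
  [-0.5,0.146,-0.002,0.02,0.522],
  [-0.5,0.146,-0.002,0.036,0.522],
  [-0.5,0.146,-0.002,0.036,0.522],
  [0.6,0.146,-0.002,0.036,0.522],
  [0.6,0.146,-0.002,0.036,0.522],
  [0.6,0.146,-0.002,0.036,0.522],
  [0.6,0.146,-0.002,0.036,0.522],
])

```text
time: 35.2
tool_pos: [0.5923, 0.2127, 0.0848]
tool_rot: [3.14, -0.001, 0.819]
contact_force: [0.7, -0.9, 3.5]
opening: 0.0399
grip_force: 30.0
```

step_arm([
  [0.6,0,0,0,-0.16],
  [0.6,0,0,0,-0.32],
  [0.6,0,0,0,-0.48],
  [0.6,0,0,0,-0.64],
  [0.6,0,0,0,-0.8],
  [0.6,0,0,0,-0.95],
  [0.6,0,0,0,-1.047],
  [0.6,0,0,0,-1.047],
  [0.6,0,0,0,-1.047],
])

```text
time: 36.33
tool_pos: [0.5912, 0.213, 0.0847]
tool_rot: [-3.141, -0.0, 1.864]
contact_force: [-5.3, -0.8, 5.9]
opening: 0.0399
grip_force: 30.0
```

step_arm([
  [-0.5,0,0,0,0],
  [-0.5,0,0,0,0],
  [-0.5,0,0,0,0],
  [-0.5,0,0,-0.03,0],
  [-0.5,0,0,-0.07,0],
  [-0.5,0,0,-0.07,0],
])

```text
time: 37.08
tool_pos: [0.5939, 0.2134, 0.1577]
tool_rot: [3.134, 0.001, 1.866]
contact_force: [-0.2, -0.1, 0.0]
opening: 0.0693
grip_force: 0.0
```

```bash
python3 -c "
from h import *
c=read_camera('top')
for k in ('yellow',): print(k,blobs(mask(c,k),c,.012,40))
c2=read_camera('scene');print(blobs(mask(c2,'yellow'),c2,.012,60))
h=cv2.cvtColor(c['img'],cv2.COLOR_RGB2HSV)
m=((h[...,0]>=8)&(h[...,0]<=13)&(h[...,1]>180)&(h[...,2]>120)).astype(np.uint8); print('bar',blobs(m,c,0.036,30))
print(shift(475.5,-141,165,76.8))
"
```

```text
yellow [(580, 139, 39.8, 155, (np.float64(211.0), np.float64(209.0))), (476, -140, 30.2, 248, (np.float64(299.0), np.float64(241.0)))]
[(559, 145, 42.1, 155, (np.float64(333.0), np.float64(207.0))), (478, -143, 31.7, 197, (np.float64(241.0), np.float64(223.0)))]
bar [(496, -431, 22.2, 60, (np.float64(394.0), np.float64(232.0)))]
([-0.3048, -0.214, -0.011], np.float64(0.525), 37.17)
```

step_arm([
  [-0.3,-0.045,-0.03,-0.011,0],
  [-0.2,-0.09,-0.06,-0.011,0.1],
  [0,-0.13,-0.09,-0.011,0.25],
  [0,-0.175,-0.12,-0.011,0.4],
  [0,-0.22,-0.15,-0.011,0.525],
  [0,-0.26,-0.18,-0.011,0.525],
  [0,-0.295,-0.207,-0.011,0.525],
  [0,-0.3048,-0.214,-0.011,0.525],
  [0,-0.3048,-0.214,-0.011,0.525],
  [0,-0.3048,-0.214,-0.011,0.525],
  [0,-0.3048,-0.214,-0.011,0.525],
])

```text
time: 38.55
tool_pos: [0.476, -0.1398, 0.165]
tool_rot: [-3.141, -0.0, 1.343]
contact_force: [0.7, 0.1, -0.1]
opening: 0.0461
grip_force: 0.0
```

```bash
python3 -c "
from h import *
s=observe();c=wrist();print(s['tool_pos'],s['tool_rot'][2],s['opening'])
b=wblobs(c,mask(c,'yellow'),.012);print(b)
S=stud(c,475,-141,.038);print(S, shift(S[1][0][0],S[1][0][1],-8,76.8))
"
```

```text
[ 0.47596434 -0.13979966  0.16498053] 1.342540274089396 0.04607649305225693
[(475.6, -141.3, 30.5, 2014, (278, 190))]
(375, ((475.5335693359375, -141.31436157226562), 10.77420711517334)) ([-0.0014, -0.0001, 0.173], np.float64(0.002), 38.6)
```

step_arm([
  [0,0,0,0.05,0],
  [0,0,0,0.1,0],
  [0,0,0,0.145,0],
  [0,0,0,0.165,0],
  [0,0,0,0.173,0],
  [0,0,0,0.173,0],
  [1,0,0,0.173,0],
  [1,0,0,0.173,0],
  [1,0,0,0.173,0],
  [1,0,0,0.173,0],
  [1,0,0,0.173,0],
  [1,0,0,0.173,0],
])

```text
time: 40.1
tool_pos: [0.4759, -0.1411, -0.0073]
tool_rot: [3.141, 0.0, 1.341]
contact_force: [-1.5, 0.4, 5.9]
opening: 0.0211
grip_force: 30.0
```

```bash
python3 -c "
from h import *
print(shift(575.3,133.7,110,76.8))"
```

```text
([0.2902, 0.0342, -0.1173], np.float64(0.0), 40.1)
```

step_arm([
  [1,0,0,-0.04,0],
  [1,0,0,-0.09,0],
  [1,0.03,0.004,-0.118,0],
  [1,0.08,0.01,-0.118,0],
  [1,0.13,0.016,-0.118,0],
  [1,0.18,0.022,-0.118,0],
  [1,0.23,0.028,-0.118,0],
  [1,0.275,0.0342,-0.118,0],
  [1,0.29,0.0342,-0.118,0],
  [1,0.29,0.0342,-0.118,0],
  [1,0.29,0.0342,-0.118,0],
  [1,0.29,0.0342,-0.118,0],
])

```text
time: 41.6
tool_pos: [0.5748, 0.1322, 0.1102]
tool_rot: [-3.141, 0.0, 1.339]
contact_force: [-0.1, -0.8, -1.8]
opening: 0.0212
grip_force: 30.0
```

step_arm([
  [1,0,0,0.03,0],
  [1,0,0,0.058,0],
  [1,0,0,0.067,0],
  [1,0,0,0.071,0],
  [1,0,0,0.075,0],
  [1,0,0,0.075,0],
])

```text
time: 42.35
tool_pos: [0.5751, 0.1337, 0.0355]
tool_rot: [3.141, -0.0, 1.341]
contact_force: [-0.4, 0.3, -1.9]
opening: 0.0213
grip_force: 30.0
```

step_arm([
  [1,0,0,0.004,0],
  [1,0,0,0.008,0],
  [1,0,0,0.008,0],
  [0.2,0,0,0.008,0],
  [0.2,0,0,0.008,0],
  [0.2,0,0,0.008,0],
  [0.2,0,0,-0.03,0],
  [0.2,0,0,-0.08,0],
  [0,-0.04,0,-0.085,0],
  [0,-0.065,0,-0.085,0],
  [0,-0.065,0,-0.085,0],
])

```text
time: 43.72
tool_pos: [0.5601, 0.069, 0.1203]
tool_rot: [3.141, 0.0, 1.338]
contact_force: [-0.6, -0.0, -0.2]
opening: 0.0463
grip_force: 0.0
```

```bash
python3 -c "
from h import *
s=observe();c=wrist();print(s['tool_pos'],s['tool_rot'],s['opening'])
print(wblobs(c,mask(c,'yellow'),.047),stud(c,575,134,.073))
print(shift(592,212.3,138,106.8))"
```

```text
[0.56005584 0.06897226 0.12025531] [3.14144985e+00 2.36571376e-04 1.33839870e+00] 0.04626072751150792
[(587.2, 192.2, 8.7, 358, (275, 54)), (574.0, 133.8, 38.6, 5738, (277, 129))] (693, ((575.3878173828125, 133.19192504882812), 10.946869850158691))
([0.1458, -0.0018, -0.0178], np.float64(-0.525), 43.77)
```

Yellow is seated, so all four are in. Turn 120° clockwise to white.

step_arm([
  [-0.5,0,0,-0.018,-0.1],
  [-0.5,0.05,0,-0.018,-0.25],
  [-0.5,0.1,-0.001,-0.018,-0.4],
  [-0.5,0.146,-0.002,-0.018,-0.525],
  [-0.5,0.146,-0.002,-0.018,-0.525],
  [-0.5,0.146,-0.002,-0.018,-0.525],
  [-0.5,0.146,-0.002,0.02,-0.525],
  [-0.5,0.146,-0.002,0.036,-0.525],
  [-0.5,0.146,-0.002,0.036,-0.525],
  [0.6,0.146,-0.002,0.036,-0.525],
  [0.6,0.146,-0.002,0.036,-0.525],
  [0.6,0.146,-0.002,0.036,-0.525],
  [0.6,0.146,-0.002,0.036,-0.525],
])

```text
time: 45.4
tool_pos: [0.5913, 0.2128, 0.0847]
tool_rot: [-3.141, 0.0, 1.866]
contact_force: [-2.6, -1.1, 3.7]
opening: 0.0399
grip_force: 30.0
```

step_arm([
  [0.6,0,0,0,0.16],
  [0.6,0,0,0,0.32],
  [0.6,0,0,0,0.48],
  [0.6,0,0,0,0.64],
  [0.6,0,0,0,0.8],
  [0.6,0,0,0,0.96],
  [0.6,0,0,0,1.12],
  [0.6,0,0,0,1.28],
  [0.6,0,0,0,1.44],
  [0.6,0,0,0,1.6],
  [0.6,0,0,0,1.76],
  [0.6,0,0,0,1.92],
  [0.6,0,0,0,2.05],
  [0.6,0,0,0,2.094],
  [0.6,0,0,0,2.094],
  [0.6,0,0,0,2.094],
])

```text
time: 47.4
tool_pos: [0.5924, 0.2117, 0.0847]
tool_rot: [3.141, -0.002, -0.229]
contact_force: [0.5, -5.3, 3.1]
opening: 0.0401
grip_force: 30.0
```

step_arm([
  [-0.5,0,0,0,0],
  [-0.5,0,0,0,0],
  [-0.5,0,0,0,0],
  [-0.5,0,0,-0.03,0],
  [-0.5,0,0,-0.07,0],
  [-0.5,0,0,-0.07,0],
])

```text
time: 48.15
tool_pos: [0.5935, 0.2136, 0.1578]
tool_rot: [-3.138, -0.007, -0.228]
contact_force: [-0.1, -0.1, -0.3]
opening: 0.0691
grip_force: 0.0
```

```bash
python3 -c "
from h import *
c=read_camera('top')
for k in ('red','green','blue','yellow'): print(k,blobs(mask(c,k),c,.047,8))
h=cv2.cvtColor(c['img'],cv2.COLOR_RGB2HSV)
m=((h[...,0]>=8)&(h[...,0]<=13)&(h[...,1]>180)&(h[...,2]>120)).astype(np.uint8); print('bar',blobs(m,c,0.036,30))
v,u=np.nonzero(m[:,:][200:260,350:450]); W=cast(c,np.c_[u+350,v+200],.036)[:,:2]*1000; print(cv2.fitLine(W.astype(np.float32),2,0,.01,.01).ravel())
print(shift(498,-440,190,90), c['img'][209,211])
cv2.imwrite('pics/t9.png',cv2.resize(c['img'][140:260,120:420,::-1],None,fx=2.5,fy=2.5,interpolation=cv2.INTER_CUBIC))
"
```

```text
red [(633, 140, 26.4, 118, (np.float64(209.0), np.float64(190.0)))]
green [(572, 216, 5.8, 13, (np.float64(184.0), np.float64(209.0))), (532, 168, 23.5, 86, (np.float64(199.0), np.float64(223.0))), (500, 203, 7.7, 8, (np.float64(188.0), np.float64(232.0)))]
blue [(689, 96, 59.0, 441, (np.float64(221.0), np.float64(173.0))), (697, 599, 14.8, 50, (np.float64(63.0), np.float64(172.0))), (640, 234, 4.5, 9, (np.float64(179.0), np.float64(188.0))), (560, 83, 48.4, 96, (np.float64(227.0), np.float64(213.0))), (545, 193, 35.7, 56, (np.float64(191.0), np.float64(218.0))), (476, 146, 60.1, 489, (np.float64(204.0), np.float64(241.0))), (266, 547, 17.9, 101, (np.float64(70.0), np.float64(311.0))), (97, 665, 97.5, 1294, (np.float64(26.0), np.float64(371.0)))]
yellow []
bar [(496, -431, 22.2, 59, (np.float64(394.0), np.float64(232.0)))]
[ 1.8680840e-03  9.9999827e-01  4.9585437e+02 -4.3018417e+02]
([0.0559, 0.6577, -0.0352], np.float64(-1.799), 48.2) [88 84 79]
```

View pics/t9.png

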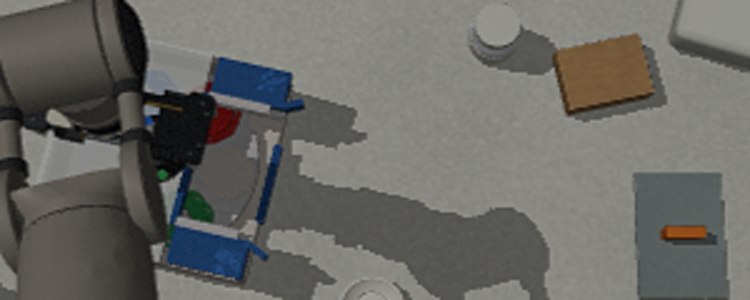

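White faces the port, with red to its right and green to its left as expected. Now go over the shield bar at (497,−431).

step_arm([
  [-0.4,0.004,0.05,-0.02,-0.15],
  [-0.2,0.008,0.1,-0.02,-0.32],
  [0,0.012,0.15,-0.02,-0.5],
  [0,0.016,0.2,-0.02,-0.68],
  [0,0.02,0.25,-0.02,-0.86],
  [0,0.024,0.3,-0.02,-1.03],
  [0,0.028,0.35,-0.02,-1.2],
  [0,0.032,0.4,-0.02,-1.38],
  [0,0.037,0.45,-0.02,-1.55],
  [0,0.041,0.5,-0.02,-1.7],
  [0,0.045,0.55,-0.02,-1.799],
  [0,0.049,0.6,-0.02,-1.799],
  [0,0.053,0.64,-0.02,-1.799],
  [0,0.053,0.649,-0.02,-1.799],
  [0,0.053,0.649,-0.02,-1.799],
  [0,0.053,0.649,-0.02,-1.799],
])

```text
time: 50.2
tool_pos: [0.4968, -0.4297, 0.1739]
tool_rot: [-3.141, -0.001, 1.572]
contact_force: [-0.7, 0.0, 0.2]
opening: 0.0457
grip_force: 0.0
```

```bash
python3 -c "
from h import *
s=observe();c=wrist('w10');print(s['tool_pos'],s['tool_rot'],s['opening'])
h=cv2.cvtColor(c['img'],cv2.COLOR_RGB2HSV);P=cloud(c)
m=(h[...,0]>=5)&(h[...,0]<=14)&(h[...,1]>150)&(abs(P[...,2]-.036)<.004)&(np.hypot(P[...,0]-.497,P[...,1]+.431)<.05)
W=(P[m][:,:2]*1000).astype(np.float32);print(len(W),cv2.minAreaRect(W),P[m].mean(0))
m=(abs(P[...,2]-.006)<.003)&(abs(P[...,0]-.497)<.1)&(abs(P[...,1]+.431)<.1)&(h[...,1]<70)&(h[...,2]<190)
W=(P[m][:,:2]*1000).astype(np.float32);print(len(W),cv2.minAreaRect(W))
"
```

```text
[ 0.49675326 -0.42965849  0.17385807] [-3.14120799e+00 -9.74792885e-04  1.57215410e+00] 0.04570476848315134
292 ((495.4996643066406, -431.3851623535156), (49.27721405029297, 13.536214828491211), 89.6828842163086) [ 0.49581231 -0.43513983  0.03533114]
12730 ((495.713623046875, -432.13330078125), (110.69893646240234, 160.0228271484375), 89.1755142211914)
```

View pics/w10.png

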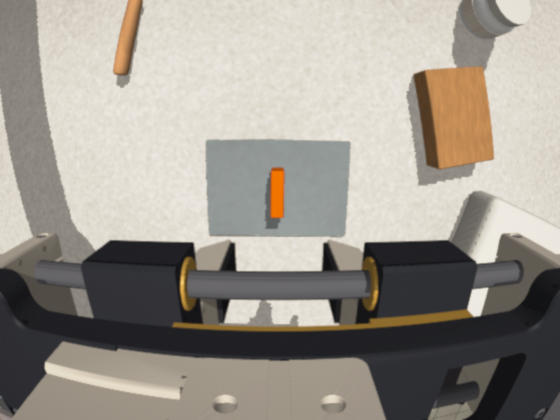

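The bar is at (278,193) px → (495.6,−431.7) mm, yaw 89.5°. Descend and grip harder.

step_arm([
  [0,-0.001,-0.001,0.05,0.01],
  [0,-0.001,-0.001,0.1,0.01],
  [0,-0.001,-0.001,0.15,0.01],
  [0,-0.001,-0.001,0.175,0.01],
  [0,-0.001,-0.001,0.183,0.01],
  [0,-0.001,-0.001,0.187,0.01],
  [0,-0.001,-0.001,0.187,0.01],
  [1,-0.001,-0.001,0.187,0.01],
  [1,-0.001,-0.001,0.187,0.01],
  [1,-0.001,-0.001,0.187,0.01],
  [1,-0.001,-0.001,0.187,0.01],
  [1,-0.001,-0.001,0.187,0.01],
  [1,-0.001,-0.001,0.187,0.01],
  [1,-0.001,-0.001,0.187,0.01],
], grip_force=50)

```text
time: 52.0
tool_pos: [0.4954, -0.4323, -0.0127]
tool_rot: [3.142, 0.0, 1.561]
contact_force: [-1.6, 1.0, 2.9]
opening: 0.0137
grip_force: 50.0
```

```bash
python3 -c "
from h import *
s=observe(); e=np.array([.2284,.9736]); axis=np.array([575.2,133.6])+80*e
o=np.array([0,-431.7-s['tool_pos'][1]*1000])
print('plate-tool',o, 'home', axis-100*e)
for lx in (-230,-100): p=axis+lx*e; print(lx,p,shift(*p,130,76.8))"
```

```text
plate-tool [0.         0.62962479] home [570.632 114.128]
-230 [540.94 -12.44] ([0.4203, 0.0414, -0.1428], np.float64(0.22), 52.0)
-100 [570.632 114.128] ([0.5472, 0.0698, -0.1428], np.float64(0.22), 52.0)
```

Gripped (13.7 mm). Before the insertion, I'll get the slot centreline and yaw from the lips in the saved wrist view.

```bash
python3 -c "
from h import *
c=dict(np.load('w5.npz'));P=cloud(c);e=np.array([.2284,.9736]);n=np.array([-e[1],e[0]]);ax=np.array([.5752,.1336])+.08*e
q=(P[...,:2]-ax); X=q@e*1000; Y=q@n*1000; Z=P[...,2]*1000
print('bar z',np.median(Z[(abs(Y)<50)&(abs(X+45)<8)&(Z>90)]))
for x in range(-116,-50,10):
    m=(abs(X-x)<5)&(abs(Z-100.5)<4)
    a=Y[m&(Y>40)&(Y<135)];b=Y[m&(Y<-40)&(Y>-135)]
    print(x,np.percentile(a,[0,2,100]).round(1),np.percentile(b,[0,98,100]).round(1)) if len(a)and len(b) else print(x)
m=(abs(Z-100.5)<5)&(abs(Y)<60)&(X>-70)&(X<-30)
for y in range(-50,51,20): print(y, X[m&(abs(Y-y)<6)].min().round(1))
"
```

```text
bar z 100.18802294854865
-116 [ 72.9  73.7 129.8] [-126.5  -70.6  -70. ]
-106 [ 72.8  73.5 129.9] [-126.8  -70.7  -70.1]
-96 [ 73.   73.6 130. ] [-127.5  -70.7  -70. ]
-86 [ 72.9  73.3 130.6] [-126.6  -70.7  -69.9]
-76 [ 72.7  73.2 129.7] [-126.8  -70.8  -70.2]
-66 [ 72.7  73.2 129.8] [-127.3  -70.8  -69.9]
-56 [ 72.4  73.4 129.5] [-127.   -71.   -70.5]
-50 -45.6
-30 -45.5
-10 -47.6
10 -47.7
30 -45.3
50 -45.1
```

Slot centreline is 1.4 mm over, so the axis is (592.1,211.8), which agrees with the knob. Carry the plate to in front of the mouth.

step_arm([
  [1,0,0,-0.03,0],
  [1,0,0,-0.07,0],
  [1,0,0,-0.12,0],
  [1,0.04,0.004,-0.13,0.03],
  [1,0.08,0.008,-0.13,0.06],
  [1,0.12,0.012,-0.13,0.09],
  [1,0.16,0.016,-0.13,0.12],
  [1,0.2,0.02,-0.13,0.15],
  [1,0.24,0.024,-0.13,0.18],
  [1,0.28,0.028,-0.13,0.21],
  [1,0.32,0.032,-0.13,0.22],
  [1,0.36,0.036,-0.13,0.22],
  [1,0.4,0.04,-0.13,0.22],
  [1,0.4206,0.04,-0.13,0.22],
  [1,0.4206,0.04,-0.13,0.22],
  [1,0.4206,0.04,-0.13,0.22],
  [1,0.4206,0.04,-0.13,0.22],
])

```text
time: 54.12
tool_pos: [0.5395, -0.013, 0.117]
tool_rot: [-3.141, 0.0, 1.34]
contact_force: [-0.5, -0.7, -3.3]
opening: 0.0135
grip_force: 50.0
```

```bash
python3 -c "
from h import *
s=observe();c=wrist('w11');print(s['tool_pos'],s['tool_rot'],s['opening'],s['grip_force'])
P=cloud(c);e=np.array([.2284,.9736]);n=np.array([-e[1],e[0]]);ax=np.array([.5921,.2118])
q=(P[...,:2]-ax); X=q@e*1000; Y=q@n*1000; Z=P[...,2]*1000
for x in range(-110,-60,15):
    m=(abs(X-x)<5)&(abs(Z-100.5)<4);a=Y[m&(Y>40)&(Y<135)];b=Y[m&(Y<-40)&(Y>-135)]
    print(x,np.percentile(a,2).round(1),np.percentile(b,98).round(1))
pz=s['tool_pos'][2]*1000+12.7+6; t=(s['tool_pos'][:2]-ax)*1000; print('tcp local',t@e,t@n,'plate top z',pz)
m=(abs(Z-pz)<6)&(X<-150)&(X>-290)&(abs(Y)<90)
W=np.c_[X[m],Y[m],Z[m]];print(len(W),W.max(0),W.min(0))
for y in range(-75,80,25): k=abs(W[:,1]-y)<6; print(y,np.percentile(W[k,0],99).round(1),np.median(W[k,2]).round(1))
for x in (-200,-190,-180): k=abs(W[:,0]-x)<4; print(x,np.percentile(W[k,1],[0.5,99.5]).round(1),np.median(W[k,2]).round(1)) if k.sum() else 0
print(shift(*((ax-.1*e)*1000),73,76.8))
"
```

```text
[ 0.53952206 -0.01301287  0.11695438] [-3.14145105e+00  2.54656858e-04  1.33958244e+00] 0.013549599132647397 49.99902963638306
-110 72.1 -72.2
-95 72.1 -72.3
-80 72.0 -72.2
-65 97.3 -99.9
tcp local -230.88661556445118 -0.15737558534407523 plate top z 135.65438100690042
24860 [-174.80643879   79.14401449  141.62788938] [-282.00865398  -81.49234495  131.57161831]
-75 -175.5 135.3
-50 -175.4 135.3
-25 -175.3 135.3
0 -175.4 135.3
25 -175.2 135.3
50 -175.3 135.3
75 -175.2 135.3
-200 [-79.9  77.3] 135.3
-190 [-79.7  77.2] 135.3
-180 [-79.7  77.4] 135.3
([0.1308, -0.0003, 0.044], np.float64(-0.001), 54.17)
```

View pics/w11.png

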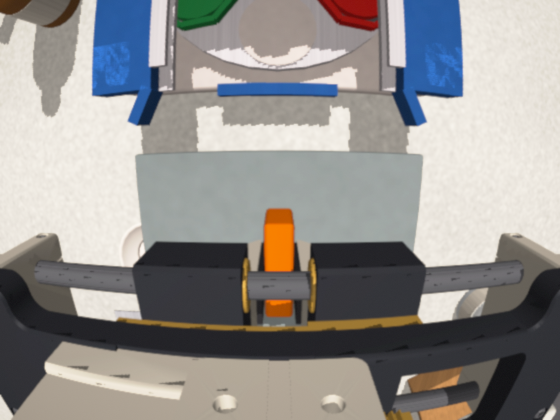

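The plate is square and level, with its leading edge at local −175 and about 1 mm off to one side, and the white station is at the port. Lower it to slot height with a 1 mm correction and slide most of the way.

step_arm([
  [1,0,-0.001,0.025,0],
  [1,0,-0.001,0.043,0],
  [1,0,-0.001,0.043,0],
  [1,0,-0.001,0.043,0],
  [1,0.015,-0.001,0.043,0],
  [1,0.03,-0.001,0.043,0],
  [1,0.04,-0.001,0.043,0],
  [1,0.05,-0.001,0.043,0],
  [1,0.06,-0.001,0.043,0],
  [1,0.07,-0.001,0.043,0],
  [1,0.07,-0.001,0.043,0],
])

```text
time: 55.55
tool_pos: [0.5547, 0.057, 0.074]
tool_rot: [3.142, 0.0, 1.342]
contact_force: [0.1, -0.7, -3.0]
opening: 0.0134
grip_force: 50.0
```

step_arm([
  [1,0.01,0,0,0],
  [1,0.02,0,0,0],
  [1,0.03,0,0,0],
  [1,0.04,0,0,0],
  [1,0.048,0,0,0],
  [1,0.055,0,0,0],
  [1,0.055,0,0,0],
])

```text
time: 56.42
tool_pos: [0.5672, 0.1103, 0.0741]
tool_rot: [3.142, 0.0, 1.341]
contact_force: [-0.1, 0.5, -2.8]
opening: 0.0137
grip_force: 50.0
```

```bash
python3 -c "
from h import *
s=observe();e=np.array([.2284,.9736]);n=np.array([-e[1],e[0]]);t=(s['tool_pos'][:2]-[.5921,.2118])*1000;print('tcp local',t@e,t@n,s['tool_pos'][2],s['contact_force'],s['tool_rot'][2])"
```

```text
tcp local -104.47375867560571 1.105519168561972 0.07405292790285334 [-0.08731491  0.51764136 -2.79489307] 1.3414402463626565
```

step_arm([
  [1,0.002,0,0.001,0],
  [1,0.003,0,0.002,0],
  [1,0.004,0,0.0025,0],
  [1,0.005,0,0.0025,0],
  [1,0.005,0,0.0025,0],
  [1,0.005,0,0.0025,0],
])

```text
time: 57.18
tool_pos: [0.5679, 0.114, 0.0715]
tool_rot: [-3.141, 0.001, 1.341]
contact_force: [-2.2, -4.6, -2.4]
opening: 0.0139
grip_force: 50.0
```

Against the stop (about 5 N back-force). Release and rise clear, then check.

step_arm([
  [1,0.004,0,0.002,0],
  [0.3,0.004,0,0.002,0],
  [0.3,0.004,0,0.002,0],
  [0.3,0.004,0,0.002,0],
  [0.3,0.004,0,0.002,0],
  [0.3,0.004,0,-0.02,0],
  [0.3,0.004,0,-0.06,0],
  [0.3,-0.04,0,-0.07,0],
  [0.3,-0.08,0,-0.07,0],
  [0.3,-0.1,0,-0.07,0],
  [0.3,-0.1,0,-0.07,0],
])

```text
time: 58.55
tool_pos: [0.5454, 0.0168, 0.1415]
tool_rot: [-3.141, -0.0, 1.339]
contact_force: [-0.3, 0.4, 0.5]
opening: 0.032
grip_force: 0.0
```

```bash
python3 -c "
from h import *
s=observe();c=wrist('w12');print(s['tool_pos'],s['opening'],s['contact_force'])
P=cloud(c);e=np.array([.2284,.9736]);n=np.array([-e[1],e[0]]);ax=np.array([.5921,.2118])
q=(P[...,:2]-ax); X=q@e*1000; Y=q@n*1000; Z=P[...,2]*1000
h=cv2.cvtColor(c['img'],cv2.COLOR_RGB2HSV)
m=(abs(Z-90)<4)&(X<-40)&(X>-180)&(abs(Y)<71)&(h[...,1]<90)
for y in (-60,-40,40,60): k=m&(abs(Y-y)<5); print(y,'x rear/front',np.percentile(X[k],[1,99]).round(1),'z',np.median(Z[k]).round(2), np.median(Z[k&(X<-130)]).round(2),np.median(Z[k&(X>-75)]).round(2))
m=(h[...,0]>=5)&(h[...,0]<=14)&(h[...,1]>150)&(abs(Z-120)<4)
W=np.c_[X[m],Y[m]].astype(np.float32);print(cv2.minAreaRect(W))
"
```

```text
[0.54539906 0.01677423 0.14151197] 0.03197143778464711 [-0.25146904  0.35725505  0.54288432]
-60 x rear/front [-154.   -46.3] z 89.59 89.68 89.47
-40 x rear/front [-154.2  -46.2] z 89.6 89.64 89.51
40 x rear/front [-154.   -45.7] z 89.52 89.65 89.41
60 x rear/front [-153.7  -45.7] z 89.58 89.6 89.48
((-50.932273864746094, 109.57931518554688), (269.9060974121094, 49.06282043457031), 65.76605224609375)
```

View pics/w12.png

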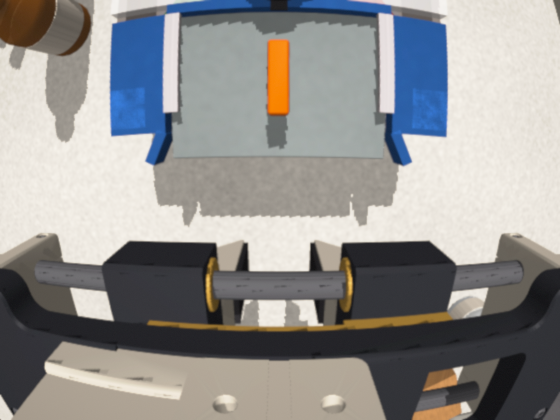

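The shield lies flat (top about 89.6 mm) between local x −154 and −46, under both lips and against the stop. The bar is central at (278,77) px, and the robot touches nothing, so I'm handing in.

```bash
python3 -c "
from cell import *
print(hand_in())"
```

```text
the job is handed in; nothing more can be done
None
```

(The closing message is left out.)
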